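# Change the water filter cartridges

## Task

Change the cartridges of the water filter station on the counter. Flick its shut-off lever right up first; press down every old cartridge in the ports, turn it anticlockwise, lift it out and stand it upright in the steel tray, then lock every new cartridge that stands on the counter in a port of its own: lugs in the slots, press down, turn clockwise nearly a quarter turn to the stop and let it spring up, wing square across the station. With all that done push the lever fully down again; leave the other things where they are.

Things in the scene. Friction and masses are not known exactly. Their poses are not given: they have to be found in the camera images.
- station: grey filter station fixed to the counter, foot plate 100 x 375 x 14 mm (from 168 mm to the +y side of its origin to 208 mm to the -y side), with three round bayonet ports in a row along its y axis and a shut-off lever at its -y end. Origin on the counter, on the line of the ports; x points away from the robot at yaw 0, z up
- port0 (a point): +y-most port: centre of its round mouth (61 mm) at rim height, 40 mm above the counter; axes as the station's. In its white inner ring two facing slots, 18 mm wide, reach 40 mm from the axis, on the line 75 degrees anticlockwise (from above) of the station's x axis: a cartridge enters with its x axis on that line and rests on a sprung plate, underside 10 to 11 mm below the rim, unable to turn
- port1 (a point): middle port, the same form as port0, 95 mm from the next; centre of its mouth. In any port: press the resting cartridge down until its underside is 18.5 to 20.5 mm below the rim (6 to 9 N; the plate's stop is at 21.5 mm) and it can turn clockwise from above by 75 degrees, to wing along the station's x axis (a solid stop lies 4 degrees beyond)
- port2 (a point): port next to the lever, the same form as port0; centre of its mouth. In any port: a cartridge let go at the end of its turn is lifted about 3 mm by the spring into the locking notch: underside 15 to 16 mm below the rim, wing along the station's x axis. Any cartridge fits any port
- lever (a joint): angle of the shut-off lever, rad: 0 is fully down (level, locked), it grows as the paddle is raised, 0.9 is right up, against its stop. Stiff: it takes 2 to 3 N at the paddle and stays where it is left
- lever_paddle (a point): centre of the black paddle at the lever's free end, 34 mm long along the lever, 20 mm wide (along the station's y), 14 mm thick, 110 mm from the pivot, towards the station's -x; 41 mm above the counter when fully down, with free space beside and below. It can be pinched across its 20 mm from above and led along its arc, or pushed down from above
- lever_pivot (a point): point on the lever's hinge axis, which runs along the station's y axis, 40 mm above the counter
- cartridge_a: new filter cartridge on the counter (None at the start: absent): white ribbed drum 54 mm across, 32 mm high; on it a black wing grip 46 mm long (along its x axis), 12 mm thick (y), reaching 64 mm above the foot; below each end of the wing a bayonet lug, 12 mm wide, 4 to 10 mm above the foot, out to 36 mm from the axis. Origin: centre of underside, z up; both ways round alike. 0.1 to 0.2 kg. Grasp the wing from above
- cartridge_b: a second, identical cartridge, described as cartridge_a (may be absent)
- cartridge_c: a third, identical cartridge, described as cartridge_a (may be absent)
- old_0: old cartridge, at the start locked in port0 (None at the start: absent, the port is empty): like cartridge_a in lugs, height and origin, but its drum has no ribs and slopes in above 18 mm, and its wing is 36 mm long. To take it out: press it down 3 to 5 mm (6 to 9 N), turn it anticlockwise 75 degrees until its lugs are under the slots, lift
- old_1: old cartridge as old_0, at the start locked in port1, or absent
- old_2: old cartridge as old_0, at the start locked in port2, or absent
- tray: shallow open steel tray fixed on the counter, 105 x 270 mm outside (long along its y), 14 mm high, walls and floor 4 mm; room for three cartridges side by side along y, 85 mm apart. Origin under its centre
- tape_roll: bystander, leave it alone: small roll of black tape lying flat, 55 mm across, 19 mm high; origin under its centre
- spare_lamp: bystander, leave it alone: white reflector lamp standing on its face, 51 mm across, 58 mm high; origin under its centre
- carton: bystander, leave it alone: small lamp carton 56 x 56 x 66 mm; origin under its centre
- tester: bystander, leave it alone: red voltage tester lying flat, 18 x 150 x 19 mm, long along its y; origin under its centre
There are look-alikes about, which are no part of the job. What is shaped like the cartridge_b but green or pink is not meant.

How it is judged:
On the way, in this order (a step that is already met when the one before it is completed fails the run):
1. the shut-off lever is right up (value of joint lever above 0.75 rad), for 0.2 s.
2. with the lever still up, every old cartridge stands in the tray and every new one is locked in a port (angle between the x axis of each of cartridge_a, cartridge_b, cartridge_c and the x axis of station, either way round below 0.14 rad and angle between each of cartridge_a, cartridge_b, cartridge_c's own z axis and vertical below 0.1 rad and ((horizontal distance between cartridge_a and port0 below 0.005 m and z of cartridge_a in the frame of port0 between -0.018 and -0.013 m) or (horizontal distance between cartridge_a and port1 below 0.005 m and z of cartridge_a in the frame of port1 between -0.018 and -0.013 m) or (horizontal distance between cartridge_a and port2 below 0.005 m and z of cartridge_a in the frame of port2 between -0.018 and -0.013 m)) and ((horizontal distance between cartridge_b and port0 below 0.005 m and z of cartridge_b in the frame of port0 between -0.018 and -0.013 m) or (horizontal distance between cartridge_b and port1 below 0.005 m and z of cartridge_b in the frame of port1 between -0.018 and -0.013 m) or (horizontal distance between cartridge_b and port2 below 0.005 m and z of cartridge_b in the frame of port2 between -0.018 and -0.013 m)) and ((horizontal distance between cartridge_c and port0 below 0.005 m and z of cartridge_c in the frame of port0 between -0.018 and -0.013 m) or (horizontal distance between cartridge_c and port1 below 0.005 m and z of cartridge_c in the frame of port1 between -0.018 and -0.013 m) or (horizontal distance between cartridge_c and port2 below 0.005 m and z of cartridge_c in the frame of port2 between -0.018 and -0.013 m)) and angle between each of old_0, old_1, old_2's own z axis and vertical below 0.15 rad and x of old_0 in the frame of tray between -0.049 and 0.049 m and y of old_0 in the frame of tray between -0.131 and 0.131 m and z of old_0 in the frame of tray between 0 and 0.015 m and x of old_1 in the frame of tray between -0.049 and 0.049 m and y of old_1 in the frame of tray between -0.131 and 0.131 m and z of old_1 in the frame of tray between 0 and 0.015 m and x of old_2 in the frame of tray between -0.049 and 0.049 m and y of old_2 in the frame of tray between -0.131 and 0.131 m and z of old_2 in the frame of tray between 0 and 0.015 m and value of joint lever above 0.7 rad), for 0.2 s.
At the end, for the whole second after the job is handed in: Old cartridges stand upright (0.15 rad) in the tray; new ones are locked in ports: axis within 5 mm, upright within 0.1 rad, wing within 0.14 rad of the station's x axis, underside 13 to 18 mm below the rim; all at rest; lever within 0.1 rad of fully down (angle between the x axis of each of cartridge_a, cartridge_b, cartridge_c and the x axis of station, either way round below 0.14 rad and angle between each of cartridge_a, cartridge_b, cartridge_c's own z axis and vertical below 0.1 rad and ((horizontal distance between cartridge_a and port0 below 0.005 m and z of cartridge_a in the frame of port0 between -0.018 and -0.013 m) or (horizontal distance between cartridge_a and port1 below 0.005 m and z of cartridge_a in the frame of port1 between -0.018 and -0.013 m) or (horizontal distance between cartridge_a and port2 below 0.005 m and z of cartridge_a in the frame of port2 between -0.018 and -0.013 m)) and ((horizontal distance between cartridge_b and port0 below 0.005 m and z of cartridge_b in the frame of port0 between -0.018 and -0.013 m) or (horizontal distance between cartridge_b and port1 below 0.005 m and z of cartridge_b in the frame of port1 between -0.018 and -0.013 m) or (horizontal distance between cartridge_b and port2 below 0.005 m and z of cartridge_b in the frame of port2 between -0.018 and -0.013 m)) and ((horizontal distance between cartridge_c and port0 below 0.005 m and z of cartridge_c in the frame of port0 between -0.018 and -0.013 m) or (horizontal distance between cartridge_c and port1 below 0.005 m and z of cartridge_c in the frame of port1 between -0.018 and -0.013 m) or (horizontal distance between cartridge_c and port2 below 0.005 m and z of cartridge_c in the frame of port2 between -0.018 and -0.013 m)) and angle between each of old_0, old_1, old_2's own z axis and vertical below 0.15 rad and x of old_0 in the frame of tray between -0.049 and 0.049 m and y of old_0 in the frame of tray between -0.131 and 0.131 m and z of old_0 in the frame of tray between 0 and 0.015 m and x of old_1 in the frame of tray between -0.049 and 0.049 m and y of old_1 in the frame of tray between -0.131 and 0.131 m and z of old_1 in the frame of tray between 0 and 0.015 m and x of old_2 in the frame of tray between -0.049 and 0.049 m and y of old_2 in the frame of tray between -0.131 and 0.131 m and z of old_2 in the frame of tray between 0 and 0.015 m and linear speed of each of cartridge_a, cartridge_b, cartridge_c, old_0, old_1, old_2 below 0.02 m/s and value of joint lever below 0.1 rad); the robot touches nothing.
It fails at once if the roll of tape is disturbed: moved more than 4 cm (distance of tape_roll from where it was at the start of the episode above 0.04 m).
It fails at once if the spare lamp is disturbed: moved more than 4 cm (distance of spare_lamp from where it was at the start of the episode above 0.04 m).
It fails at once if the lamp carton is disturbed: moved more than 4 cm (distance of carton from where it was at the start of the episode above 0.04 m).
It fails at once if the voltage tester is disturbed: moved more than 4 cm (distance of tester from where it was at the start of the episode above 0.04 m).
Of cartridge_a, cartridge_b, cartridge_c only 2 to 3 are there at a start; the rules pass over those that are not, and their reading is None.
Of old_0, old_1, old_2 only 2 to 3 are there at a start; the rules pass over those that are not, and their reading is None.
At some moment in a run one of cartridge_a, cartridge_b, cartridge_c may be knocked a few centimetres aside while the robot is not near it.
Once in a run the grip may slacken for a moment while it holds something.
It also fails if it takes over 210 s, if anything falls off the work surface, if the arm or the gripper's body presses on something with over 40 N, if the wrist force passes 120 N, or if a joint passes its speed limit or range.

## Robot

A 7-joint arm with a two-finger parallel gripper is mounted at the origin on a cart in front of the work surface, level with it; the furniture and walls round the work are solid. World frame = base frame: x ahead of the robot, y to its left, z up, the work surface at z = 0. Lengths are in m, angles in rad, forces in N, time in s.
With the tool pointing down it reaches from about 0.4 to 0.85 m from the base axis. Payload 10.4 kg.
Tool frame: the origin (TCP) lies on the centre line of the jaws, within the pads' length; the fingertips stand r.finger_overhang ahead of it and the grasp point (between the pads) lies 5 mm behind it (r.finger_overhang is the distance from the TCP to the fingertips, in m); z points along the fingers, y is the line along which they close (so a half turn about z gives the same grasp; the last joint's range is limited). The gripper opens to 87 mm and grips with 3 to 60 N. Pads are 19 mm wide; open, the fingers measure 117 mm over their backs; the gripper's body (75 mm by 190 mm) begins 51 mm behind the grasp point.
Start: joints at [1.107, 0.332, -0.065, 1.46, 0.022, 1.35, -0.088], TCP at [0.267, -0.565, 0.237] pointing down, gripper open.
Joint ranges: [-2.6, 2.6], [-0.5, 2.12], [-1.47, 1.34], [0.16, 2.42], [-1.27, 4.41], [0.06, 2.06], [-2.6, 2.6]. Speed limits (rad/s): [2.22, 2.22, 2.79, 2.79, 3.14, 3.14, 3.14].

## Interface

Orientations are given as a unit quaternion [x, y, z, w].
In Python, from bench import read_state, viewer, r gives the robot as it stands.
- The arm moves only by the tool carry_out, never from a script. Its argument "moves" is a list of rows, each a list of 6 numbers: the shift along the tool's x, y, z in units of 40 mm (1.0 is 40 mm), then the turn, a rotation vector about the tool's x, y, z in units of 8 degrees (1.0 is 8 degrees). A call has 1 to 20 rows; each row shifts and turns the commanded pose from where the row before left it, along the tool's axes as they then stand; what a row does not reach is not made up. A row lasts 1/8 s, in which the tool goes at most 62.5 mm and 10.7 degrees, less where a joint would pass 70% of its speed; a pose out of reach is approached as far as the arm can. A call is refused whole if a number of a shift passes 1 or a number of a turn 1, either way. A call with a gripper value outside its range is refused whole. "fingers" is the finger opening in mm, from 0 to 87, set as the call begins (left out, the last holds). The fingers move at their own pace and stop on an object; "force" is the grip in N (left out, the last holds). Time passes only in rows, so rows that do not move let the fingers close. It gives the time, the measured TCP pose, the force, the opening and the grip force at its end, in the units of the state.
- read_state(): the state, without advancing time (a new reading comes with each control period).
- viewer.camera(name): name is "scene" or "side" or "wrist"; returns a dict with "pixels" (400x640x3 uint8, red, green, blue), "range_z" (400x640 float32, m along the optical axis (not along the pixel's ray), 0 where there is no reading), "fx", "fy", "cx", "cy" (pixels), "xyz" and "orientation" of the camera in the world. Camera axes: x right, y down, z forward; pixel columns grow to the right and rows downward; lengths in m; the calibration is good to about 2 mm. A picture is of the moment at which its call begins.
- r.close_job(): hands the job in; it is judged then, once.
The state is a dict: "time": time; "joint_positions": joint angles; "joint_vel": joint speeds; "joint_torque": joint torques, N m; "ee_pos": TCP position; "eef_rot": TCP orientation; "ft_force": force on the tool from outside, world axes, zero at the start; "torque": the same for the moment, N m; "width": finger opening in m; "grip_force": force on a finger pad.
Only numpy, scipy, OpenCV 4.12 (cv2) and the standard library are available. Lean on these libraries where they do the work, as an engineer would, in place of code of your own. Each camera call takes 0.05 s, during which the arm holds its last target. There are 200 camera calls.

## Working session

There is one attempt and no reset: what is moved stays moved. The work goes in short steps, Python scripts to look and compute and a tool call to move; the robot and the scene stay as the last step left them, time stands still between calls to the robot, and variables do not carry over. Pictures are saved under pics/ and viewed, at most 14 in all, crops included, and the job is handed in when it is done.

Besides the shell and the picture viewer there is one more tool, called after "Request:" by a JSON object that holds its "op" and its "data", one argument or row to a line. carry_out: Moves the arm, as the interface text tells. Its arguments: {"type":"object","properties":{"moves":{"type":"array","items":{"type":"array","items":{"type":"number"}}},"fingers":{"type":"number"},"force":{"type":"number"}},"required":["moves"]}

```bash
ls; mkdir -p pics
cat > h.py <<'E'
import numpy as np, cv2
from scipy.spatial.transform import Rotation as R
from bench import read_state, viewer, r
def cam(n):
    c=viewer.camera(n); c['R']=R.from_quat(c['orientation']).as_matrix(); c['p']=np.array(c['xyz']); return c
def save(c,f,box=None,s=1):
    im=cv2.cvtColor(c['pixels'],cv2.COLOR_RGB2BGR)
    if box: im=im[box[1]:box[3],box[0]:box[2]]
    cv2.imwrite('pics/'+f,cv2.resize(im,None,fx=s,fy=s))
def pts(c):
    v,u=np.mgrid[0:400,0:640]; z=c['range_z']
    P=np.stack([(u-c['cx'])/c['fx']*z,(v-c['cy'])/c['fy']*z,z],-1)@c['R'].T+c['p']
    P[z==0]=np.nan; return P
def plane(c,u,v,h):
    d=c['R']@np.array([(u-c['cx'])/c['fx'],(v-c['cy'])/c['fy'],1]); return c['p']+d*(h-c['p'][2])/d[2]
def st():
    s=read_state(); e=R.from_quat(s['eef_rot']).as_matrix()
    print('t',round(s['time'],2),'p',np.round(s['ee_pos'],4),'x',np.round(e[:,0],3),'z',np.round(e[:,2],3),'F',np.round(s['ft_force'],1),'w',round(s['width'],4),'g',round(s['grip_force'],1),'q',np.round(s['joint_positions'],2))
E
python3 - <<'E'
from h import *
st(); print(r.finger_overhang)
for n in('scene','side'):
    c=cam(n); save(c,n+'0.png'); print(n,c['p'],c['R'][:,2],c['fx'])
E
```

```text
pics
t 0.0 p [ 0.2665 -0.5649  0.2357] x [ 0.904  0.427 -0.   ] z [-0.001  0.001 -1.   ] F [-0.7 -0.   0.2] w 0.0869 g 0.0 q [ 1.11  0.33 -0.06  1.46  0.02  1.35 -0.09]
0.014
scene [ 0.01916262 -0.90984611  1.23529986] [ 0.30702144  0.61546883 -0.72590354] 520.1461260878685
side [ 0.40524696 -1.22149965  1.2438575 ] [ 0.06952734  0.74100217 -0.66789351] 514.9700856531185
```

View pics/scene0.png

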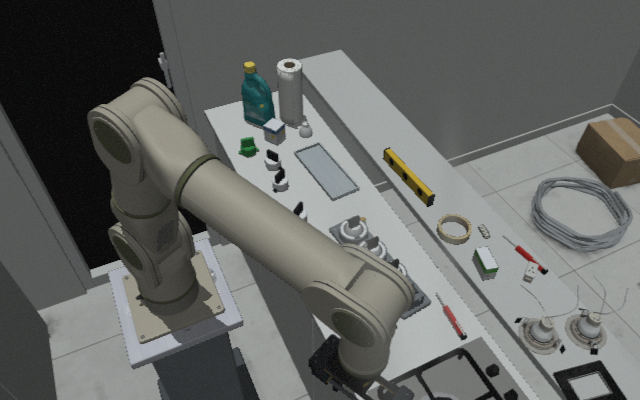

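View pics/side0.png

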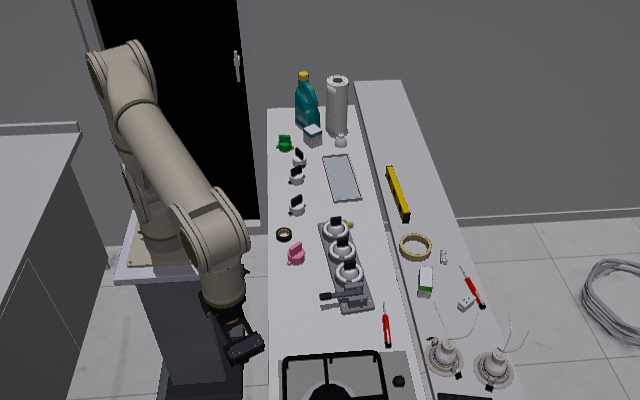

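Side view: three white cartridges with black wings at (299,158), (297,175) and (297,205). The station has three old cartridges at (335,226), (343,247) and (349,270), and the lever paddle is at (326,296). The tray is at (341,178). The pink one at (296,253), the green one at (285,142) and the tape at (284,234) stay where they are.

Run:
```python
from h import *
c=cam('side'); P=pts(c); im=c['pixels'].astype(int); mx=im.max(2)
top=(P[...,2]>0.045)&(P[...,2]<.1)&(mx<70)&(P[...,0]>.3)&(P[...,0]<.9)
n,l,s,ce=cv2.connectedComponentsWithStats(top.astype(np.uint8))
for i in range(1,n):
    if s[i,4]<12: continue
    q=P[l==i]; zz=q[:,2].max(); t=q[q[:,2]>zz-.012]
    w,V=np.linalg.eigh(np.cov(t[:,:2].T)); print('wing',ce[i].round(),s[i,4],'ctr',((t[:,:2].max(0)+t[:,:2].min(0))/2).round(3),'z',zz.round(3),'dir',np.degrees(np.arctan2(V[1,1],V[0,1])).round(0),'ext',np.ptp(t[:,:2]@V[:,1]).round(3))
for n,(u,v) in dict(tape=(284,234),lamp=(341,138),carton=(312,133),tester=(387,325),paddle=(326,296),pink=(296,253),green=(285,142)).items(): print(n,np.round(P[v,u],3))
# corners
for n,x in dict(st=[(317,224),(343,219),(374,306),(349,311)],tray=[(322,156),(350,154),(361,198),(332,202)]).items():
    print(n,[plane(c,u,v,.014)[:2].round(3) for u,v in x])
save(c,'crop.png',(255,110,415,350),2.4)
```

```text
wing [308. 116.] 183 ctr [0.499 0.608] z 0.1 dir 146.0 ext 0.116
wing [306. 133.] 19 ctr [0.489 0.498] z 0.069 dir 119.0 ext 0.046
wing [284. 138.] 42 ctr [0.4   0.473] z 0.064 dir 175.0 ext 0.04
wing [298. 152.] 48 ctr [0.453 0.37 ] z 0.068 dir 118.0 ext 0.05
wing [296. 169.] 65 ctr [0.44  0.265] z 0.074 dir -147.0 ext 0.042
wing [296. 199.] 69 ctr [0.431 0.101] z 0.074 dir -136.0 ext 0.041
wing [335. 221.] 91 ctr [ 0.552 -0.031] z 0.094 dir -173.0 ext 0.035
wing [342. 242.] 102 ctr [ 0.564 -0.124] z 0.095 dir -168.0 ext 0.036
wing [349. 264.] 109 ctr [ 0.575 -0.221] z 0.097 dir -170.0 ext 0.036
wing [360. 292.] 15 ctr [ 0.595 -0.301] z 0.054 dir 48.0 ext 0.025
wing [326. 296.] 77 ctr [ 0.498 -0.311] z 0.061 dir -175.0 ext 0.038
wing [351. 368.] 560 ctr [ 0.495 -0.56 ] z 0.053 dir 153.0 ext 0.281
wing [325. 362.] 17 ctr [ 0.476 -0.521] z 0.05 dir 91.0 ext 0.022
wing [284. 382.] 118 ctr [ 0.37  -0.562] z 0.053 dir 90.0 ext 0.1
wing [326. 378.] 54 ctr [ 0.476 -0.567] z 0.052 dir 89.0 ext 0.063
tape [ 0.384 -0.007  0.003]
lamp [0.629 0.482 0.037]
carton [0.513 0.488 0.064]
tester [ 0.662 -0.401  0.018]
paddle [ 0.498 -0.31   0.049]
pink [ 0.42  -0.123  0.033]
green [0.403 0.475 0.035]
st [array([0.497, 0.02 ]), array([0.588, 0.037]), array([ 0.636, -0.331]), array([ 0.562, -0.342])]
tray [array([0.545, 0.399]), array([0.657, 0.403]), array([0.664, 0.14 ]), array([0.558, 0.127])]
```

View pics/crop.png

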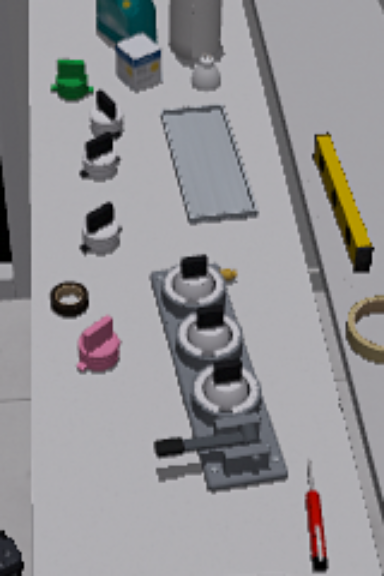

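Close-up of the same view: the station is yawed about 8°, all three ports hold old cartridges with their wings along its x axis, and the lever is down. I'll go above the paddle and look with the wrist camera.

Request:
{"op": "carry_out", "data": {
  "moves": [
    [0.8, -0.33, 0, 0, 0, 0],
    [0.8, -0.33, 0, 0, 0, 0],
    [0.8, -0.33, 0, 0, 0, 0],
    [0.8, -0.33, 0, 0, 0, 0],
    [0.8, -0.33, 0, 0, 0, 0],
    [0.8, -0.33, 0, 0, 0, 0],
    [0.8, -0.33, 0, 0, 0, 0],
    [0.8, -0.33, 0, 0, 0, 0],
    [0.8, -0.33, 0, 0, 0, 0],
    [0.8, -0.33, 0, 0, 0, 0],
    [0, 0, 0, 0, 0, 0.72],
    [0, 0, 0, 0, 0, 0.72],
    [0, 0, 0, 0, 0, 0.72],
    [0, 0, 0, 0, 0, 0],
    [0, 0, 0, 0, 0, 0]
  ],
  "fingers": 60
}}

```text
time: 2.02
ee_pos: [0.4997, -0.3093, 0.2364]
eef_rot: [0.997, 0.071, -0.0, -0.0]
ft_force: [0.2, -0.9, -0.3]
width: 0.0598
grip_force: 0.0
```

```bash
cat >> h.py <<'E'
def blobs(c,lo=.04,hi=.11,thr=70,amin=40,band=.012):
    P=pts(c); mx=c['pixels'].max(2)
    m=((P[...,2]>lo)&(P[...,2]<hi)&(mx<thr)).astype(np.uint8)
    n,l,s,ce=cv2.connectedComponentsWithStats(m)
    for i in range(1,n):
        if s[i,4]<amin: continue
        q=P[l==i]; zz=np.percentile(q[:,2],98); k=(l==i)&(P[...,2]>zz-band); t=P[k][:,:2].astype(np.float32)
        (x,y),(a,b),_=cv2.minAreaRect(t); V=np.linalg.eigh(np.cov(t.T))[1]
        print('px',ce[i].round(),s[i,4],'ctr %.4f %.4f'%(x,y),'z %.3f'%zz,'yaw %.1f'%((np.degrees(np.arctan2(V[1,1],V[0,1]))+90)%180-90),'size %.3f %.3f'%(a,b))
def go(x,y,z=None,yaw=None):
    s=read_state(); e=R.from_quat(s['eef_rot']).as_matrix(); d=np.array([x,y,s['ee_pos'][2] if z is None else z])-s['ee_pos']
    print('shift units',np.round(e.T@d/.04,3), '' if yaw is None else 'turn units %.3f'%(((np.degrees(np.arctan2(e[1,0],e[0,0]))-yaw+90)%180-90)/8))
E
python3 - <<'E'
from h import *
st(); c=cam('wrist'); save(c,'w1.png'); print(c['p'],c['R'][:,2]); blobs(c)
E
```

```text
t 2.02 p [ 0.4997 -0.3093  0.2364] x [ 0.99   0.141 -0.   ] z [-0.  0. -1.] F [ 0.2 -0.9 -0.3] w 0.0598 g 0.0 q [ 0.67  0.26 -0.24  1.56  0.06  1.33 -1.  ]
[ 0.58388392 -0.29830822  0.38534968] [-0.30170028 -0.04316007 -0.9524254 ]
px [10. 78.] 922 ctr 0.5537 -0.0380 z 0.083 yaw 5.9 size 0.036 0.005
px [114.  79.] 1400 ctr 0.5642 -0.1277 z 0.090 yaw 7.2 size 0.035 0.013
px [228.  83.] 925 ctr 0.5749 -0.2217 z 0.091 yaw 8.3 size 0.034 0.012
px [539. 161.] 4601 ctr 0.5243 -0.5441 z 0.048 yaw -6.3 size 0.193 0.106
px [352. 113.] 42 ctr 0.5637 -0.3310 z 0.049 yaw -30.5 size 0.007 0.016
px [321. 167.] 1159 ctr 0.5117 -0.3079 z 0.054 yaw 6.4 size 0.067 0.019
px [630. 192.] 571 ctr 0.5322 -0.6221 z 0.047 yaw 3.5 size 0.061 0.009
px [637. 241.] 49 ctr 0.4762 -0.6507 z 0.046 yaw -2.8 size 0.008 0.005
px [588. 283.] 61 ctr 0.4231 -0.6188 z 0.045 yaw -0.5 size 0.003 0.025
```

View pics/w1.png

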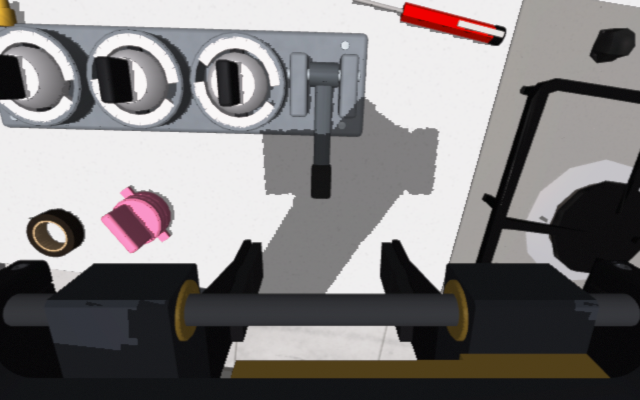

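Wrist view: the lever lies along the station's x axis with the paddle at (321,182), almost under the TCP. I'll descend, pinch it and lead it up its arc.

Request:
{"op": "carry_out", "data": {
  "moves": [
    [0, 0, 0.8, 0, 0, 0],
    [0, 0, 0.8, 0, 0, 0],
    [0, 0, 0.8, 0, 0, 0],
    [0, 0, 0.8, 0, 0, 0],
    [0, 0, 0.8, 0, 0, 0],
    [0, 0, 0.6, 0, 0, 0],
    [0, 0, 0.35, 0, 0, 0],
    [0, 0, 0, 0, 0, 0],
    [0, 0, 0, 0, 0, 0]
  ],
  "fingers": 50
}}

```text
time: 3.2
ee_pos: [0.5005, -0.3097, 0.0397]
eef_rot: [0.998, 0.07, 0.001, 0.0]
ft_force: [0.6, 0.1, -0.6]
width: 0.0504
grip_force: 0.0
```

Request:
{"op": "carry_out", "data": {
  "moves": [
    [0, 0, 0, 0, 0, 0],
    [0, 0, 0, 0, 0, 0],
    [0, 0, 0, 0, 0, 0],
    [0, 0, 0, 0, 0, 0]
  ],
  "fingers": 10,
  "force": 15
}}

```text
time: 3.7
ee_pos: [0.4998, -0.309, 0.0386]
eef_rot: [0.998, 0.07, -0.0, -0.0]
ft_force: [-0.7, 0.3, 1.3]
width: 0.0197
grip_force: 15.0
```

Request:
{"op": "carry_out", "data": {
  "moves": [
    [0.01, 0, -0.2, 0, 0, 0],
    [0.02, 0, -0.21, 0, 0, 0],
    [0.04, 0, -0.2, 0, 0, 0],
    [0.05, 0, -0.2, 0, 0, 0],
    [0.07, 0, -0.19, 0, 0, 0],
    [0.08, 0, -0.19, 0, 0, 0],
    [0.1, 0, -0.18, 0, 0, 0],
    [0.11, 0, -0.18, 0, 0, 0],
    [0.13, 0, -0.16, 0, 0, 0],
    [0.13, 0, -0.16, 0, 0, 0],
    [0.15, 0, -0.14, 0, 0, 0],
    [0.15, 0, -0.14, 0, 0, 0],
    [0.05, 0, -0.04, 0, 0, 0],
    [0, 0, 0, 0, 0, 0]
  ]
}}

```text
time: 5.45
ee_pos: [0.5433, -0.3037, 0.1272]
eef_rot: [0.998, 0.07, 0.001, 0.001]
ft_force: [-2.0, -2.0, 2.8]
width: 0.0199
grip_force: 15.0
```

Run:
```python
from h import *
st(); c=cam('side'); save(c,'s2.png',(300,210,400,330),4)
```

```text
t 5.45 p [ 0.5433 -0.3037  0.1272] x [0.99  0.139 0.001] z [ 0.001 -0.001 -1.   ] F [-2.  -2.   2.8] w 0.0199 g 15.0 q [ 0.62  0.42 -0.24  1.59  0.1   1.15 -1.07]
```

View pics/s2.png

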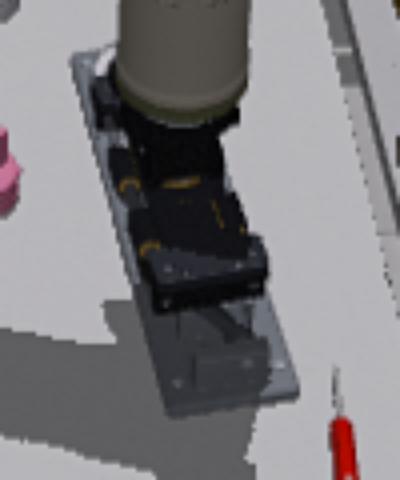

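Request:
{"op": "carry_out", "data": {
  "moves": [
    [0, 0, 0, 0, 0, 0],
    [0, 0, 0, 0, 0, 0],
    [0, 0, 0, 0, 0, 0],
    [0, 0, -0.8, 0, 0, 0],
    [0, 0, -0.9, 0, 0, 0],
    [0, 0, -0.9, 0, 0, 0],
    [0, 0, -0.9, 0, 0, 0],
    [0, 0, -0.8, 0, 0, 0],
    [0.1, -0.9, 0, 0, 0, 0],
    [0.1, -0.9, 0, 0, 0, 0],
    [0.1, -0.9, 0, 0, 0, 0],
    [0.1, -0.9, 0, 0, 0, 0.1],
    [0, -0.7, 0, 0, 0, 0],
    [0, 0, 0, 0, 0, 0],
    [0, 0, 0, 0, 0, 0]
  ],
  "fingers": 45
}}

```text
time: 7.38
ee_pos: [0.5353, -0.1315, 0.2982]
eef_rot: [0.998, 0.062, 0.0, 0.0]
ft_force: [-0.1, -1.7, -0.1]
width: 0.0453
grip_force: 0.0
```

Run:
```python
from h import *
st(); c=cam('wrist'); save(c,'w2.png'); print(c['p']); blobs(c,hi=.2)
```

```text
t 7.38 p [ 0.5353 -0.1315  0.2982] x [0.992 0.124 0.   ] z [ 0.    -0.001 -1.   ] F [-0.1 -1.7 -0.1] w 0.0453 g 0.0 q [ 0.46  0.16 -0.34  1.55  0.06  1.44 -1.33]
[ 0.61960645 -0.12186349  0.4470956 ]
px [476. 121.] 91 ctr 0.6040 -0.3003 z 0.049 yaw -72.2 size 0.009 0.034
px [228. 141.] 567 ctr 0.5535 -0.0332 z 0.090 yaw 6.1 size 0.035 0.012
px [318. 142.] 402 ctr 0.5642 -0.1263 z 0.091 yaw 6.6 size 0.035 0.011
px [409. 143.] 600 ctr 0.5750 -0.2210 z 0.091 yaw 8.6 size 0.036 0.013
px [492. 191.] 1017 ctr 0.5294 -0.3050 z 0.136 yaw -58.8 size 0.019 0.018
px [616. 221.] 1822 ctr 0.5025 -0.5158 z 0.048 yaw 2.2 size 0.198 0.051
px [115. 224.] 797 ctr 0.4318 0.1031 z 0.066 yaw 38.0 size 0.044 0.012
```

View pics/w2.png

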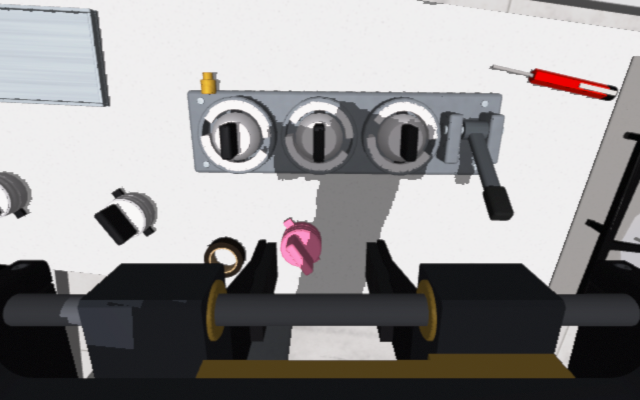

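Wrist view from above: the ports are at (235,135), (318,135) and (403,135), with wings along x. The lever is raised, paddle at (497,203). By the depth data it clears the gripper body for work at port2. The half-turned grasp keeps joint 7 in range, so I'll go above port2 with it.

Request:
{"op": "carry_out", "data": {
  "moves": [
    [0.2, 0.8, 0, 0, 0, 0],
    [0.25, 0.8, 0, 0, 0, 0],
    [0.26, 0.74, 0, 0, 0, 0],
    [0, 0, 0, 0, 0, 1],
    [0, 0, 0, 0, 0, 1],
    [0, 0, 0, 0, 0, 1],
    [0, 0, 0, 0, 0, 1],
    [0, 0, 0, 0, 0, 1],
    [0, 0, 0, 0, 0, 1],
    [0, 0, 0, 0, 0, 1],
    [0, 0, 0, 0, 0, 1],
    [0, 0, 0, 0, 0, 1],
    [0, 0, 0, 0, 0, 1],
    [0, 0, 0, 0, 0, 1],
    [0, 0, 0, 0, 0, 1],
    [0, 0, 0, 0, 0, 1],
    [0, 0, 0, 0, 0, 1],
    [0, 0, 0, 0, 0, 1],
    [0, 0, 0, 0, 0, 1],
    [0, 0, 0, 0, 0, 1]
  ]
}}

```text
time: 9.93
ee_pos: [0.5739, -0.247, 0.2524]
eef_rot: [-0.593, 0.804, 0.041, -0.004]
ft_force: [-0.7, -1.7, -0.0]
width: 0.0452
grip_force: 0.0
```

Request:
{"op": "carry_out", "data": {
  "moves": [
    [0, 0, 0, 0, 0, 1],
    [0, 0, 0, 0, 0, 1],
    [0, 0, 0, 0, 0, 1],
    [0, 0, 0, 0, 0, 1],
    [0, 0, 0, 0, 0, 1],
    [0, 0, 0, 0, 0, 0.56],
    [0, 0, 0.9, 0, 0, 0],
    [0, 0, 0.9, 0, 0, 0],
    [0, 0, 0.9, 0, 0, 0],
    [0, 0, 0, 0, 0, 0],
    [0, 0, 0, 0, 0, 0]
  ]
}}

```text
time: 11.3
ee_pos: [0.4754, -0.38, 0.044]
eef_rot: [-0.385, 0.918, 0.083, 0.053]
ft_force: [-0.2, -1.0, -0.5]
width: 0.0449
grip_force: 0.0
```

Run:
```python
from h import *
st(); c=cam('wrist'); save(c,'w3.png'); print(c['p']); blobs(c,hi=.2); go(.575,-.221,.078,6.6)
```

```text
t 11.3 p [ 0.4754 -0.38    0.044 ] x [-0.698 -0.697 -0.161] z [ 0.033  0.193 -0.981] F [-0.2 -1.  -0.5] w 0.0449 g 0.0 q [-0.11  0.98  1.25  1.65 -1.05  1.44 -2.55]
[ 0.41261456 -0.46810281  0.17651468]
px [73. 89.] 14493 ctr 0.4905 -0.5106 z 0.048 yaw 1.1 size 0.038 0.122
px [313. 331.] 66936 ctr 0.4470 -0.4112 z 0.136 yaw -44.5 size 0.021 0.146
shift units [-4.649  1.063  0.023] turn units 4.794
```

The turn ran joint 7 towards its lower limit, so its sign is the opposite of what I assumed. I'll check what the tool may have touched.

Run:
```python
from h import *
c=cam('side'); save(c,'s3.png',(240,200,420,360),4)
```

```text
(no output)
```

View pics/s3.png

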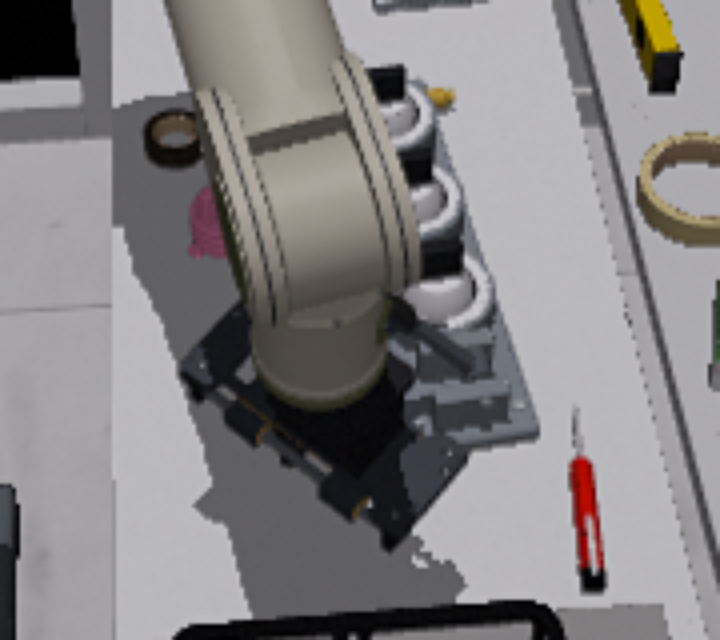

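The lever is still up and nothing was knocked. Now backing out upward.

Request:
{"op": "carry_out", "data": {
  "moves": [
    [0, 0, -0.5, 0, 0, 0],
    [0, 0, -0.8, 0, 0, 0],
    [0, 0, -0.8, 0, 0, 0],
    [0, 0, -0.8, 0, 0, 0],
    [0, 0, -0.8, 0, 0, 0],
    [0, 0, -0.8, 0, 0, 0],
    [0, 0, 0, 0, 0, -1],
    [0, 0, 0, 0, 0, -1],
    [0, 0, 0, 0, 0, -1],
    [0, 0, 0, 0, 0, -1],
    [0, 0, 0, 0, 0, 0]
  ]
}}

```text
time: 12.78
ee_pos: [0.4593, -0.4233, 0.2127]
eef_rot: [-0.63, 0.77, 0.065, 0.08]
ft_force: [0.2, 0.4, 0.0]
width: 0.0448
grip_force: 0.0
```

```bash
cat >> h.py <<'E'
def rot(yaw):
    e=R.from_quat(read_state()['eef_rot']); a=np.radians(yaw)
    x=np.array([np.cos(a),np.sin(a),0]); z=np.array([0,0,-1.]); T=R.from_matrix(np.stack([x,np.cross(z,x),z],1))
    print('full turn units',np.round(np.degrees((e.inv()*T).as_rotvec())/8,2))
E
python3 - <<'E'
from h import *
st(); rot(6.6)
E
```

```text
t 12.78 p [ 0.4593 -0.4233  0.2127] x [-0.193 -0.959 -0.206] z [ 0.041  0.201 -0.979] F [0.2 0.4 0. ] w 0.0448 g 0.0 q [ 0.01  0.75  1.24  1.44 -0.81  1.63 -2.1 ]
full turn units [ -1.4    1.01 -13.44]
```

Request:
{"op": "carry_out", "data": {
  "moves": [
    [0, 0, -0.5, -0.093, 0.067, -0.896],
    [0, 0, -0.5, -0.093, 0.067, -0.896],
    [0, 0, 0, -0.093, 0.067, -0.896],
    [0, 0, 0, -0.093, 0.067, -0.896],
    [0, 0, 0, -0.093, 0.067, -0.896],
    [0, 0, 0, -0.093, 0.067, -0.896],
    [0, 0, 0, -0.093, 0.067, -0.896],
    [0, 0, 0, -0.093, 0.067, -0.896],
    [0, 0, 0, -0.093, 0.067, -0.896],
    [0, 0, 0, -0.093, 0.067, -0.896],
    [0, 0, 0, -0.093, 0.067, -0.896],
    [0, 0, 0, -0.093, 0.067, -0.896],
    [0, 0, 0, -0.093, 0.067, -0.896],
    [0, 0, 0, -0.093, 0.067, -0.896],
    [0, 0, 0, -0.093, 0.067, -0.896],
    [0, 0, 0, 0, 0, 0]
  ]
}}

```text
time: 14.78
ee_pos: [0.4579, -0.4308, 0.2508]
eef_rot: [0.998, 0.056, -0.0, -0.001]
ft_force: [0.9, -0.1, -0.2]
width: 0.0448
grip_force: 0.0
```

Run:
```python
from h import *
st(); rot(6.6); go(.575,-.221,.25)
```

```text
t 14.78 p [ 0.4579 -0.4308  0.2508] x [ 0.994  0.112 -0.   ] z [-0.     0.002 -1.   ] F [ 0.9 -0.1 -0.2] w 0.0448 g 0.0 q [-0.01  0.46  0.97  1.47 -0.38  1.41 -0.49]
full turn units [-0.01  0.   -0.02]
shift units [ 3.496 -4.885  0.03 ]
```

Request:
{"op": "carry_out", "data": {
  "moves": [
    [0.5, -0.7, 0, 0, 0, 0],
    [0.5, -0.7, 0, 0, 0, 0],
    [0.5, -0.7, 0, 0, 0, 0],
    [0.5, -0.7, 0, 0, 0, 0],
    [0.5, -0.7, 0, 0, 0, 0],
    [0.5, -0.7, 0, 0, 0, 0],
    [0.5, -0.69, 0, 0, 0, 0],
    [0, 0, 0, 0, 0, 0],
    [0, 0, 0, 0, 0, 0]
  ]
}}

```text
time: 15.9
ee_pos: [0.5743, -0.2209, 0.2505]
eef_rot: [0.998, 0.056, -0.001, -0.001]
ft_force: [-0.5, -0.5, 0.1]
width: 0.0448
grip_force: 0.0
```

Run:
```python
from h import *
st(); c=cam('wrist'); blobs(c,hi=.16); go(.575,-.2212,.078,6.6)
```

```text
t 15.9 p [ 0.5743 -0.2209  0.2505] x [ 0.994  0.112 -0.001] z [-0.002  0.001 -1.   ] F [-0.5 -0.5  0.1] w 0.0448 g 0.0 q [-0.41  0.42  0.94  1.51 -0.34  1.39 -0.9 ]
px [404. 202.] 2697 ctr 0.5298 -0.3058 z 0.135 yaw -56.5 size 0.019 0.018
px [120. 179.] 1055 ctr 0.5540 -0.0333 z 0.090 yaw 7.3 size 0.035 0.013
px [220. 179.] 732 ctr 0.5651 -0.1270 z 0.090 yaw 6.6 size 0.034 0.012
px [320. 179.] 531 ctr 0.5753 -0.2208 z 0.090 yaw 8.6 size 0.035 0.011
px [581. 220.] 2596 ctr 0.5444 -0.5177 z 0.048 yaw -2.4 size 0.154 0.053
px [  9. 256.] 336 ctr 0.4444 0.1075 z 0.064 yaw 34.3 size 0.018 0.007
px [564. 359.] 81 ctr 0.3710 -0.5449 z 0.048 yaw 68.6 size 0.015 0.010
shift units [0.029 0.007 4.311] turn units -0.019
```

Request:
{"op": "carry_out", "data": {
  "moves": [
    [0.02, 0, 0.8, 0, 0, 0],
    [0, 0, 0.8, 0, 0, 0],
    [0, 0, 0.8, 0, 0, 0],
    [0, 0, 0.8, 0, 0, 0],
    [0, 0, 0.7, 0, 0, 0],
    [0, 0, 0.4, 0, 0, 0],
    [0, 0, 0, 0, 0, 0]
  ]
}}

```text
time: 16.82
ee_pos: [0.5746, -0.22, 0.0777]
eef_rot: [0.998, 0.057, -0.001, -0.001]
ft_force: [0.2, -0.3, 0.8]
width: 0.0448
grip_force: 0.0
```

Request:
{"op": "carry_out", "data": {
  "moves": [
    [0, 0, 0, 0, 0, 0],
    [0, 0, 0, 0, 0, 0],
    [0, 0, 0, 0, 0, 0],
    [0, 0, 0, 0, 0, 0],
    [0, 0, 0.05, 0, 0, 0],
    [0, 0, 0.05, 0, 0, 0],
    [0, 0, 0, 0, 0, 0],
    [0, 0, 0, 0, 0, 0]
  ],
  "fingers": 4,
  "force": 40
}}

```text
time: 17.82
ee_pos: [0.5756, -0.2195, 0.0745]
eef_rot: [0.998, 0.058, -0.0, -0.001]
ft_force: [-1.6, 0.8, 5.8]
width: 0.0114
grip_force: 39.9
```

Request:
{"op": "carry_out", "data": {
  "moves": [
    [0, 0, 0.03, 0, 0, 0],
    [0, 0, 0, 0, 0, -0.4],
    [0, 0, 0, 0, 0, -0.8],
    [0, 0, 0, 0, 0, -0.8],
    [0, 0, 0, 0, 0, -0.8],
    [0, 0, 0, 0, 0, -0.8],
    [0, 0, 0, 0, 0, -0.8],
    [0, 0, 0, 0, 0, -0.8],
    [0, 0, 0, 0, 0, -0.8],
    [0, 0, 0, 0, 0, -0.8],
    [0, 0, 0, 0, 0, -0.8],
    [0, 0, 0, 0, 0, -0.8],
    [0, 0, 0, 0, 0, -0.8],
    [0, 0, 0, 0, 0, 0],
    [0, 0, 0, 0, 0, 0]
  ]
}}

```text
time: 19.7
ee_pos: [0.5758, -0.2196, 0.0735]
eef_rot: [0.764, 0.645, 0.001, -0.001]
ft_force: [-0.5, 1.2, 6.6]
width: 0.0119
grip_force: 39.9
```

```bash
python3 -c "
from h import *
st();print(read_state()['torque']);rot(81.6)"
```

```text
t 19.7 p [ 0.5758 -0.2196  0.0735] x [0.169 0.986 0.002] z [-0.     0.002 -1.   ] F [-0.5  1.2  6.6] w 0.0119 g 39.9 q [-0.14  0.5   0.56  1.69 -0.3   1.04  0.34]
[0.0708248  0.19957239 0.01362278]
full turn units [-0.   -0.01 -0.16]
```

Request:
{"op": "carry_out", "data": {
  "moves": [
    [0, 0, -0.3, 0, 0, 0],
    [0, 0, -0.6, 0, 0, 0],
    [0, 0, -0.7, 0, 0, 0],
    [0, 0, -0.8, 0, 0, 0],
    [0, 0, -0.8, 0, 0, 0],
    [0.5, -0.1, 0, 0, 0, 0],
    [0.9, -0.1, 0, 0, 0, 0],
    [1, -0.12, 0, 0, 0, 0],
    [1, -0.12, 0, 0, 0, 0],
    [1, -0.12, 0, 0, 0, 0],
    [1, -0.12, 0, 0, 0, 0],
    [1, -0.12, 0, 0, 0, 0],
    [1, -0.12, 0, 0, 0, 0],
    [1, -0.12, 0, 0, 0, 0],
    [1, -0.12, 0, 0, 0, 0],
    [1, -0.12, 0, 0, 0, 0],
    [1, -0.12, 0, 0, 0, 0],
    [1, -0.12, 0, 0, 0, 0],
    [1, -0.12, 0, 0, 0, 0],
    [0.8, -0.1, 0, 0, 0, 0]
  ]
}}

```text
time: 22.2
ee_pos: [0.602, 0.3537, 0.2017]
eef_rot: [0.764, 0.645, -0.0, -0.001]
ft_force: [0.7, 0.5, -1.6]
width: 0.0118
grip_force: 39.9
```

Run:
```python
from h import *
st(); go(.603,.352,.058); rot(81.6); c=cam('wrist'); save(c,'w4.png'); blobs(c)
```

```text
t 22.2 p [0.602  0.3537 0.2017] x [0.168 0.986 0.001] z [-0.002  0.001 -1.   ] F [ 0.7  0.5 -1.6] w 0.0118 g 39.9 q [-0.84  0.53  0.37  1.3  -0.19  1.35 -0.65]
shift units [-0.041  0.042  3.593] 
full turn units [-0.02 -0.01 -0.16]
px [198.  37.] 483 ctr 0.5293 0.4859 z 0.065 yaw 30.8 size 0.054 0.001
px [74. 78.] 269 ctr 0.4222 0.4747 z 0.062 yaw 76.6 size 0.011 0.003
px [150. 190.] 1337 ctr 0.4544 0.3747 z 0.066 yaw -60.7 size 0.011 0.044
```

View pics/w4.png

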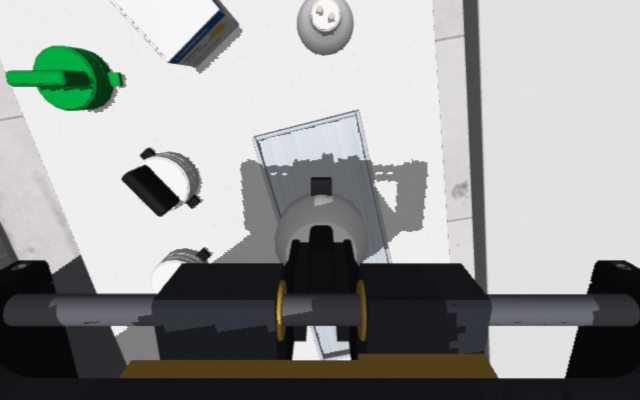

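Wrist view: the old cartridge is held over the far end of the tray, tray corners at (254,136) and (358,111). A new cartridge's wing is at (150,190). Lowering.

Request:
{"op": "carry_out", "data": {
  "moves": [
    [0, 0, 0.8, 0, 0, 0],
    [0, 0, 0.8, 0, 0, 0],
    [0, 0, 0.8, 0, 0, 0],
    [0, 0, 0.6, 0, 0, 0],
    [0, 0, 0.3, 0, 0, 0],
    [0, 0, 0.2, 0, 0, 0],
    [0, 0, 0.08, 0, 0, 0],
    [0, 0, 0, 0, 0, 0]
  ]
}}

```text
time: 23.25
ee_pos: [0.6028, 0.3523, 0.0594]
eef_rot: [0.764, 0.645, 0.0, -0.001]
ft_force: [0.1, -0.2, -2.3]
width: 0.0119
grip_force: 39.9
```

Request:
{"op": "carry_out", "data": {
  "moves": [
    [0, 0, 0, 0, 0, 0],
    [0, 0, 0, 0, 0, 0],
    [0, 0, -0.2, 0, 0, 0],
    [0, 0, -0.6, 0, 0, 0],
    [0, 0, -0.8, 0, 0, 0],
    [0, 0, -0.8, 0, 0, 0],
    [0, 0, -0.8, 0, 0, 0],
    [0, 0, -0.6, 0, 0, 0],
    [0, 0, 0, 0, 0, 0]
  ],
  "fingers": 40
}}

```text
time: 24.38
ee_pos: [0.6037, 0.3524, 0.2139]
eef_rot: [0.764, 0.645, 0.002, -0.001]
ft_force: [-0.1, 0.5, 0.5]
width: 0.0401
grip_force: 0.0
```

Run:
```python
from h import *
st(); c=cam('wrist'); save(c,'w5.png'); print(c['p']); blobs(c)
for p in [(254,136),(358,111)]: print(plane(c,*p,.014).round(3))
go(.5651,-.127,None,6.6)
```

```text
t 24.38 p [0.6037 0.3524 0.2139] x [0.169 0.986 0.005] z [ 0.003  0.005 -1.   ] F [-0.1  0.5  0.5] w 0.0401 g 0.0 q [-0.84  0.52  0.37  1.29 -0.19  1.36 -0.65]
[0.61844505 0.43371525 0.36322872]
px [199.  39.] 429 ctr 0.5294 0.4858 z 0.065 yaw 30.8 size 0.053 0.001
px [80. 79.] 244 ctr 0.4224 0.4743 z 0.063 yaw 74.8 size 0.011 0.003
px [153. 186.] 1243 ctr 0.4543 0.3747 z 0.066 yaw -60.7 size 0.012 0.045
px [320. 187.] 552 ctr 0.6033 0.3507 z 0.070 yaw 78.6 size 0.035 0.011
[0.546 0.4   0.014]
[0.65  0.406 0.014]
shift units [-11.965   1.084  -0.038] turn units 9.211
```

Request:
{"op": "carry_out", "data": {
  "moves": [
    [-0.6, 0, 0, 0, 0, 0],
    [-0.95, 0.09, 0, 0, 0, 0],
    [-0.95, 0.09, 0, 0, 0, 0],
    [-0.95, 0.09, 0, 0, 0, 0],
    [-0.95, 0.09, 0, 0, 0, 0],
    [-0.95, 0.09, 0, 0, 0, 0],
    [-0.95, 0.09, 0, 0, 0, 0],
    [-0.95, 0.09, 0, 0, 0, 0],
    [-0.95, 0.09, 0, 0, 0, 0],
    [-0.95, 0.09, 0, 0, 0, 0],
    [-0.95, 0.09, 0, 0, 0, 0],
    [-0.95, 0.09, 0, 0, 0, 0],
    [-0.95, 0.09, 0, 0, 0, 0],
    [0, 0, 0, 0, 0, 1],
    [0, 0, 0, 0, 0, 1],
    [0, 0, 0, 0, 0, 1],
    [0, 0, 0, 0, 0, 1],
    [0, 0, 0, 0, 0, 1],
    [0, 0, 0, 0, 0, 1],
    [0, 0, 0, 0, 0, 1]
  ]
}}

```text
time: 26.92
ee_pos: [0.5638, -0.1283, 0.2089]
eef_rot: [0.978, 0.208, -0.001, -0.001]
ft_force: [-0.0, 0.3, 0.0]
width: 0.04
grip_force: 0.0
```

Request:
{"op": "carry_out", "data": {
  "moves": [
    [0, 0, 0, 0, 0, 1],
    [0, 0, 0, 0, 0, 1],
    [0, 0, 0, 0, 0, 0.2],
    [0, 0, 0, 0, 0, 0],
    [0, 0, 0, 0, 0, 0]
  ]
}}

```text
time: 27.55
ee_pos: [0.5642, -0.1284, 0.2098]
eef_rot: [0.998, 0.059, -0.001, -0.001]
ft_force: [-0.2, 1.2, -0.3]
width: 0.0404
grip_force: 0.0
```

Run:
```python
from h import *
st(); c=cam('wrist'); blobs(c,hi=.15); go(.5648,-.1265,.078,6.6)
```

```text
t 27.55 p [ 0.5642 -0.1284  0.2098] x [ 0.993  0.118 -0.001] z [-0.002  0.002 -1.   ] F [-0.2  1.2 -0.3] w 0.0404 g 0.0 q [-0.5   0.3   0.78  1.66 -0.22  1.27 -1.12]
px [480. 158.] 61 ctr 0.6038 -0.2691 z 0.047 yaw -20.2 size 0.007 0.016
px [536. 248.] 1960 ctr 0.5328 -0.3049 z 0.136 yaw -76.1 size 0.014 0.019
px [205. 191.] 1012 ctr 0.5542 -0.0328 z 0.090 yaw 6.7 size 0.035 0.012
px [318. 192.] 673 ctr 0.5648 -0.1266 z 0.090 yaw 6.6 size 0.035 0.011
px [473. 193.] 81 ctr 0.5700 -0.2710 z 0.046 yaw 6.5 size 0.031 0.002
px [ 71. 281.] 907 ctr 0.4364 0.1070 z 0.065 yaw 37.2 size 0.033 0.013
shift units [ 0.023 -0.041  3.297] turn units 0.021
```

Request:
{"op": "carry_out", "data": {
  "moves": [
    [0.02, -0.04, 0.6, 0, 0, 0],
    [0, 0, 0.8, 0, 0, 0],
    [0, 0, 0.8, 0, 0, 0],
    [0, 0, 0.7, 0, 0, 0],
    [0, 0, 0.4, 0, 0, 0],
    [0, 0, 0, 0, 0, 0]
  ]
}}

```text
time: 28.35
ee_pos: [0.5643, -0.1265, 0.0773]
eef_rot: [0.998, 0.058, -0.001, -0.001]
ft_force: [-0.2, -0.1, 0.6]
width: 0.0402
grip_force: 0.0
```

Request:
{"op": "carry_out", "data": {
  "moves": [
    [0, 0, 0, 0, 0, 0],
    [0, 0, 0, 0, 0, 0],
    [0, 0, 0, 0, 0, 0],
    [0, 0, 0, 0, 0, 0],
    [0, 0, 0.05, 0, 0, 0],
    [0, 0, 0.05, 0, 0, 0],
    [0, 0, 0.03, 0, 0, 0],
    [0, 0, 0, 0, 0, 0],
    [0, 0, 0, 0, 0, 0]
  ],
  "fingers": 4
}}

```text
time: 29.48
ee_pos: [0.5651, -0.1264, 0.0731]
eef_rot: [0.998, 0.058, -0.0, -0.001]
ft_force: [-0.6, 1.6, 7.1]
width: 0.0115
grip_force: 39.9
```

Request:
{"op": "carry_out", "data": {
  "moves": [
    [0, 0, 0, 0, 0, -0.4],
    [0, 0, 0, 0, 0, -0.8],
    [0, 0, 0, 0, 0, -0.8],
    [0, 0, 0, 0, 0, -0.8],
    [0, 0, 0, 0, 0, -0.8],
    [0, 0, 0, 0, 0, -0.8],
    [0, 0, 0, 0, 0, -0.8],
    [0, 0, 0, 0, 0, -0.8],
    [0, 0, 0, 0, 0, -0.8],
    [0, 0, 0, 0, 0, -0.8],
    [0, 0, 0, 0, 0, -0.8],
    [0, 0, 0, 0, 0, -0.9],
    [0, 0, 0, 0, 0, 0],
    [0, 0, 0, 0, 0, 0]
  ]
}}

```text
time: 31.22
ee_pos: [0.5648, -0.127, 0.0731]
eef_rot: [0.76, 0.65, 0.0, -0.001]
ft_force: [-2.5, 0.2, 8.9]
width: 0.0117
grip_force: 39.9
```

```bash
python3 -c "
from h import *
st();rot(81.6);go(.606,.267)"
```

```text
t 31.23 p [ 0.5648 -0.127   0.0731] x [0.155 0.988 0.002] z [-0.001  0.002 -1.   ] F [-2.5  0.2  8.9] w 0.0117 g 39.9 q [-0.23  0.4   0.45  1.78 -0.21  1.    0.15]
full turn units [-0.01 -0.01 -0.07]
shift units [ 9.89  -0.512  0.017]
```

Lift it and carry it to the middle tray place.

Request:
{"op": "carry_out", "data": {
  "moves": [
    [0, 0, -0.3, 0, 0, 0],
    [0, 0, -0.6, 0, 0, 0],
    [0, 0, -0.7, 0, 0, 0],
    [0, 0, -0.8, 0, 0, 0],
    [0, 0, -0.8, 0, 0, 0],
    [0.6, 0, 0, 0, 0, 0],
    [1, -0.05, 0, 0, 0, 0],
    [1, -0.05, 0, 0, 0, 0],
    [1, -0.05, 0, 0, 0, 0],
    [1, -0.05, 0, 0, 0, 0],
    [1, -0.05, 0, 0, 0, 0],
    [1, -0.05, 0, 0, 0, 0],
    [1, -0.05, 0, 0, 0, 0],
    [1, -0.05, 0, 0, 0, 0],
    [0.8, -0.05, 0, 0, 0, 0],
    [0.5, -0.06, 0, 0, 0, 0],
    [0, 0, 0, 0, 0, 0],
    [0, 0, 0, 0, 0, 0]
  ]
}}

```text
time: 33.48
ee_pos: [0.6065, 0.2656, 0.2016]
eef_rot: [0.761, 0.649, -0.0, -0.001]
ft_force: [1.1, -0.2, -0.9]
width: 0.0115
grip_force: 39.9
```

```bash
python3 -c "
from h import *
st();go(.606,.267,.058)"
```

```text
t 33.48 p [0.6065 0.2656 0.2016] x [0.157 0.988 0.001] z [-0.001  0.001 -1.   ] F [ 1.1 -0.2 -0.9] w 0.0115 g 39.9 q [-0.7   0.44  0.3   1.41 -0.13  1.31 -0.55]
shift units [ 0.03  -0.013  3.589]
```

Request:
{"op": "carry_out", "data": {
  "moves": [
    [0, 0, 0.8, 0, 0, 0],
    [0, 0, 0.8, 0, 0, 0],
    [0, 0, 0.8, 0, 0, 0],
    [0, 0, 0.6, 0, 0, 0],
    [0, 0, 0.3, 0, 0, 0],
    [0, 0, 0.2, 0, 0, 0],
    [0, 0, 0.08, 0, 0, 0],
    [0, 0, 0, 0, 0, 0]
  ]
}}

```text
time: 34.48
ee_pos: [0.6062, 0.2679, 0.0588]
eef_rot: [0.76, 0.65, 0.001, -0.001]
ft_force: [0.2, -0.3, -1.2]
width: 0.0119
grip_force: 39.9
```

Request:
{"op": "carry_out", "data": {
  "moves": [
    [0, 0, 0, 0, 0, 0],
    [0, 0, 0, 0, 0, 0],
    [0, 0, -0.2, 0, 0, 0],
    [0, 0, -0.6, 0, 0, 0],
    [0, 0, -0.8, 0, 0, 0],
    [0, 0, -0.8, 0, 0, 0],
    [0, 0, -0.8, 0, 0, 0],
    [0, 0, -0.6, 0, 0, 0],
    [-0.6, 0, 0, 0, 0, 0],
    [-0.9, 0, 0, 0, 0, 0],
    [-0.9, -0.1, 0, 0, 0, 0],
    [-0.9, 0, 0, 0, 0, 0],
    [-0.9, 0, 0, 0, 0, 0],
    [-0.9, 0, 0, 0, 0, 0],
    [-0.9, 0, 0, 0, 0, 0],
    [-0.9, 0, 0, 0, 0, 0],
    [-0.75, 0, 0, 0, 0, 0],
    [0, 0, 0, 0, 0, 0]
  ],
  "fingers": 40
}}

```text
time: 36.72
ee_pos: [0.5545, -0.037, 0.2108]
eef_rot: [0.761, 0.648, 0.001, -0.001]
ft_force: [-0.0, 0.7, -0.3]
width: 0.0404
grip_force: 0.0
```

Request:
{"op": "carry_out", "data": {
  "moves": [
    [0, 0, 0, 0, 0, 1],
    [0, 0, 0, 0, 0, 1],
    [0, 0, 0, 0, 0, 1],
    [0, 0, 0, 0, 0, 1],
    [0, 0, 0, 0, 0, 1],
    [0, 0, 0, 0, 0, 1],
    [0, 0, 0, 0, 0, 1],
    [0, 0, 0, 0, 0, 1],
    [0, 0, 0, 0, 0, 1],
    [0, 0, 0, 0, 0, 0.33],
    [0, 0, 0, 0, 0, 0],
    [0, 0, 0, 0, 0, 0]
  ]
}}

```text
time: 38.22
ee_pos: [0.5549, -0.0336, 0.21]
eef_rot: [0.998, 0.057, -0.0, -0.001]
ft_force: [-0.0, 0.4, -0.2]
width: 0.0396
grip_force: 0.0
```

Run:
```python
from h import *
st(); c=cam('wrist'); blobs(c,hi=.15); go(.5539,-.0328,.078,6.6)
```

```text
t 38.23 p [ 0.5549 -0.0336  0.21  ] x [ 0.993  0.114 -0.001] z [-0.001  0.002 -1.   ] F [-0.   0.4 -0.2] w 0.0396 g 0.0 q [-0.53  0.21  0.58  1.71 -0.12  1.26 -1.37]
px [ 2. 89.] 55 ctr 0.6050 0.2471 z 0.045 yaw -5.1 size 0.004 0.010
px [584. 160.] 88 ctr 0.6031 -0.2684 z 0.046 yaw -8.8 size 0.007 0.016
px [622. 195.] 778 ctr 0.5577 -0.2957 z 0.091 yaw 5.1 size 0.021 0.003
px [318. 194.] 672 ctr 0.5536 -0.0317 z 0.091 yaw 7.6 size 0.035 0.011
px [575. 194.] 161 ctr 0.5702 -0.2707 z 0.046 yaw 6.7 size 0.033 0.003
px [  5. 258.] 211 ctr 0.4449 0.2673 z 0.055 yaw 32.7 size 0.019 0.004
shift units [-0.019 -0.017  3.298] turn units -0.008
```

Request:
{"op": "carry_out", "data": {
  "moves": [
    [-0.02, -0.03, 0.6, 0, 0, 0],
    [0, 0, 0.8, 0, 0, 0],
    [0, 0, 0.8, 0, 0, 0],
    [0, 0, 0.7, 0, 0, 0],
    [0, 0, 0.4, 0, 0, 0],
    [0, 0, 0, 0, 0, 0]
  ]
}}

```text
time: 39.02
ee_pos: [0.5533, -0.0327, 0.0772]
eef_rot: [0.998, 0.056, -0.001, -0.001]
ft_force: [0.9, -0.8, -0.1]
width: 0.04
grip_force: 0.0
```

Request:
{"op": "carry_out", "data": {
  "moves": [
    [0, 0, 0, 0, 0, 0],
    [0, 0, 0, 0, 0, 0],
    [0, 0, 0, 0, 0, 0],
    [0, 0, 0, 0, 0, 0],
    [0, 0, 0.05, 0, 0, 0],
    [0, 0, 0.05, 0, 0, 0],
    [0, 0, 0.03, 0, 0, 0],
    [0, 0, 0, 0, 0, 0],
    [0, 0, 0, 0, 0, 0]
  ],
  "fingers": 4
}}

```text
time: 40.15
ee_pos: [0.5541, -0.0325, 0.0729]
eef_rot: [0.998, 0.056, -0.0, -0.001]
ft_force: [-1.5, 1.4, 6.0]
width: 0.0115
grip_force: 39.9
```

Request:
{"op": "carry_out", "data": {
  "moves": [
    [0, 0, 0, 0, 0, -0.4],
    [0, 0, 0, 0, 0, -0.8],
    [0, 0, 0, 0, 0, -0.8],
    [0, 0, 0, 0, 0, -0.8],
    [0, 0, 0, 0, 0, -0.8],
    [0, 0, 0, 0, 0, -0.8],
    [0, 0, 0, 0, 0, -0.8],
    [0, 0, 0, 0, 0, -0.8],
    [0, 0, 0, 0, 0, -0.8],
    [0, 0, 0, 0, 0, -0.8],
    [0, 0, 0, 0, 0, -0.8],
    [0, 0, 0, 0, 0, -0.9],
    [0, 0, 0, 0, 0, 0],
    [0, 0, 0, 0, 0, 0]
  ]
}}

```text
time: 41.9
ee_pos: [0.5538, -0.0329, 0.0729]
eef_rot: [0.761, 0.648, 0.0, -0.001]
ft_force: [-1.3, -0.1, 6.4]
width: 0.012
grip_force: 39.9
```

```bash
python3 -c "
from h import *
st();rot(81.6);go(.609,.182)"
```

```text
t 41.9 p [ 0.5538 -0.0329  0.0729] x [0.159 0.987 0.002] z [-0.001  0.002 -1.   ] F [-1.3 -0.1  6.4] w 0.012 g 39.9 q [-0.29  0.34  0.32  1.84 -0.13  0.98 -0.08]
full turn units [-0.01 -0.01 -0.09]
shift units [5.523 0.507 0.01 ]
```

Request:
{"op": "carry_out", "data": {
  "moves": [
    [0, 0, -0.3, 0, 0, 0],
    [0, 0, -0.6, 0, 0, 0],
    [0, 0, -0.7, 0, 0, 0],
    [0, 0, -0.8, 0, 0, 0],
    [0, 0, -0.8, 0, 0, 0],
    [0.6, 0.05, 0, 0, 0, 0],
    [0.9, 0.1, 0, 0, 0, 0],
    [0.9, 0.1, 0, 0, 0, 0],
    [0.9, 0.1, 0, 0, 0, 0],
    [0.9, 0.1, 0, 0, 0, 0],
    [0.8, 0.06, 0, 0, 0, 0],
    [0.5, 0.1, 0, 0, 0, 0],
    [0, 0, 0, 0, 0, 0],
    [0, 0, 0, 0, 0, 0]
  ]
}}

```text
time: 43.65
ee_pos: [0.613, 0.1785, 0.2009]
eef_rot: [0.762, 0.648, -0.0, -0.001]
ft_force: [0.2, -0.3, -2.0]
width: 0.0113
grip_force: 39.9
```

```bash
python3 -c "
from h import *
st();go(.609,.182,.058);blobs(cam('wrist'))"
```

```text
t 43.65 p [0.613  0.1785 0.2009] x [0.161 0.987 0.001] z [-0.001  0.001 -1.   ] F [ 0.2 -0.3 -2. ] w 0.0113 g 39.9 q [-0.53  0.38  0.23  1.48 -0.09  1.29 -0.45]
shift units [ 0.068 -0.107  3.572] 
px [295.  84.] 745 ctr 0.6075 0.2647 z 0.070 yaw 81.7 size 0.035 0.012
px [ 92. 113.] 1453 ctr 0.4387 0.2699 z 0.066 yaw 33.7 size 0.045 0.012
px [153. 280.] 438 ctr 0.4394 0.1114 z 0.066 yaw 31.1 size 0.026 0.011
```

Request:
{"op": "carry_out", "data": {
  "moves": [
    [0.07, -0.1, 0.8, 0, 0, 0],
    [0, 0, 0.8, 0, 0, 0],
    [0, 0, 0.8, 0, 0, 0],
    [0, 0, 0.6, 0, 0, 0],
    [0, 0, 0.3, 0, 0, 0],
    [0, 0, 0.2, 0, 0, 0],
    [0, 0, 0.07, 0, 0, 0],
    [0, 0, 0, 0, 0, 0]
  ]
}}

```text
time: 44.7
ee_pos: [0.6096, 0.1841, 0.0587]
eef_rot: [0.761, 0.648, 0.001, -0.001]
ft_force: [0.5, 0.6, -2.2]
width: 0.0118
grip_force: 39.9
```

Request:
{"op": "carry_out", "data": {
  "moves": [
    [0, 0, 0, 0, 0, 0],
    [0, 0, 0, 0, 0, 0],
    [0, 0, -0.2, 0, 0, 0],
    [0, 0, -0.6, 0, 0, 0],
    [0, 0, -0.8, 0, 0, 0],
    [0, 0, -0.8, 0, 0, 0],
    [0, 0, -0.8, 0, 0, 0],
    [0, 0, -0.6, 0, 0, 0],
    [-0.5, -0.8, 0, 0, 0, 0],
    [-0.5, -0.8, 0, 0, 0, 0],
    [-0.55, -0.8, 0, 0, 0, 0],
    [-0.55, -0.8, 0, 0, 0, 0],
    [-0.55, -0.85, 0, 0, 0, 0],
    [0, 0, 0, 0, 0, 0.9],
    [0, 0, 0, 0, 0, 0.9],
    [0, 0, 0, 0, 0, 0.9],
    [0, 0, 0, 0, 0, 0.9],
    [0, 0, 0, 0, 0, 0.9],
    [0, 0, 0, 0, 0, 0.95],
    [0, 0, 0, 0, 0, 0]
  ],
  "fingers": 40
}}

```text
time: 47.2
ee_pos: [0.4328, 0.1048, 0.2108]
eef_rot: [0.948, 0.32, 0.0, -0.001]
ft_force: [0.1, 1.1, 0.4]
width: 0.04
grip_force: 0.0
```

Run:
```python
from h import *
st(); c=cam('wrist'); save(c,'w6.png'); blobs(c,hi=.15); go(.432,.1035,.05,37.5)
```

```text
t 47.2 p [0.4328 0.1048 0.2108] x [0.796 0.606 0.001] z [-0.     0.002 -1.   ] F [0.1 1.1 0.4] w 0.04 g 0.0 q [-0.54 -0.06  0.19  1.95  0.01  1.24 -1.27]
px [162.  60.] 1496 ctr 0.4377 0.2688 z 0.066 yaw 33.6 size 0.044 0.012
px [319. 186.] 694 ctr 0.4310 0.1049 z 0.066 yaw 38.2 size 0.045 0.011
shift units [-0.038  0.023  4.017] turn units -0.012
```

View pics/w6.png

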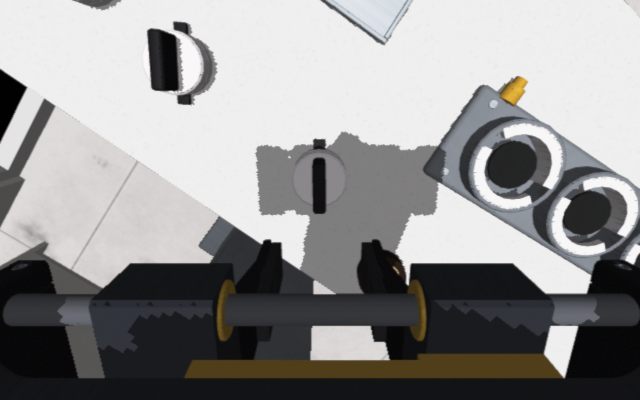

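Wrist view: the new cartridge's wing at (319,186) is right under the TCP. The ports at (517,165) and (590,210) are empty. I'll grasp this one.

Request:
{"op": "carry_out", "data": {
  "moves": [
    [-0.04, 0.02, 0.8, 0, 0, 0],
    [0, 0, 0.8, 0, 0, 0],
    [0, 0, 0.8, 0, 0, 0],
    [0, 0, 0.8, 0, 0, 0],
    [0, 0, 0.5, 0, 0, 0],
    [0, 0, 0.27, 0, 0, 0],
    [0, 0, 0, 0, 0, 0]
  ]
}}

```text
time: 48.12
ee_pos: [0.4315, 0.1035, 0.0513]
eef_rot: [0.947, 0.32, -0.001, -0.001]
ft_force: [0.4, 0.2, 0.3]
width: 0.0398
grip_force: 0.0
```

Request:
{"op": "carry_out", "data": {
  "moves": [
    [0, 0, 0, 0, 0, 0],
    [0, 0, 0, 0, 0, 0],
    [0, 0, 0, 0, 0, 0],
    [0, 0, 0, 0, 0, 0],
    [0, 0, -0.4, 0, 0, 0],
    [0, 0, -0.8, 0, 0, 0],
    [0, 0, -0.8, 0, 0, 0],
    [0, 0, -0.7, 0, 0, 0],
    [0, 0.6, 0, 0, 0, -0.7],
    [0, 0, 0, 0, 0, -0.8],
    [0, 0, 0, 0, 0, -0.8],
    [0, 0, 0, 0, 0, -0.8],
    [0, 0, 0, 0, 0, -0.8],
    [0, 0, 0, 0, 0, -0.8],
    [0, 0, 0, 0, 0, -0.84],
    [0, 0, 0, 0, 0, 0]
  ],
  "fingers": 4
}}

```text
time: 50.12
ee_pos: [0.4461, 0.0841, 0.1592]
eef_rot: [0.757, 0.653, -0.0, -0.001]
ft_force: [0.4, -0.5, -1.4]
width: 0.0116
grip_force: 40.0
```

```bash
python3 -c "
from h import *
st();go(.5539,-.0328,.2);rot(81.6)"
```

```text
t 50.12 p [0.4461 0.0841 0.1592] x [0.147 0.989 0.002] z [-0.002  0.002 -1.   ] F [ 0.4 -0.5 -1.4] w 0.0116 g 40.0 q [-0.51  0.01  0.23  2.   -0.    1.13 -0.43]
shift units [-2.493  3.094 -1.03 ] 
full turn units [-0.01 -0.01 -0.01]
```

Request:
{"op": "carry_out", "data": {
  "moves": [
    [-0.5, 0.6, 0, 0, 0, 0],
    [-0.6, 0.75, 0, 0, 0, 0],
    [-0.6, 0.75, 0, 0, 0, 0],
    [-0.5, 0.6, 0, 0, 0, 0],
    [-0.29, 0.4, 0, 0, 0, 0],
    [0, 0, 0, 0, 0, 0],
    [0, 0, 0, 0, 0, 0],
    [0, 0, 0, 0, 0, 0]
  ]
}}

```text
time: 51.12
ee_pos: [0.554, -0.0314, 0.159]
eef_rot: [0.757, 0.654, 0.0, -0.001]
ft_force: [-0.1, -0.3, -0.8]
width: 0.0119
grip_force: 40.0
```

Run:
```python
from h import *
st();go(.5539,-.0328,.082);rot(81.6); c=cam('wrist'); save(c,'w7.png')
```

```text
t 51.12 p [ 0.554  -0.0314  0.159 ] x [0.145 0.989 0.002] z [-0.001  0.003 -1.   ] F [-0.1 -0.3 -0.8] w 0.0119 g 40.0 q [-0.34  0.24  0.36  1.77 -0.09  1.15 -0.09]
shift units [-0.04   0.007  1.925] 
full turn units [-0.01 -0.02  0.  ]
```

View pics/w7.png

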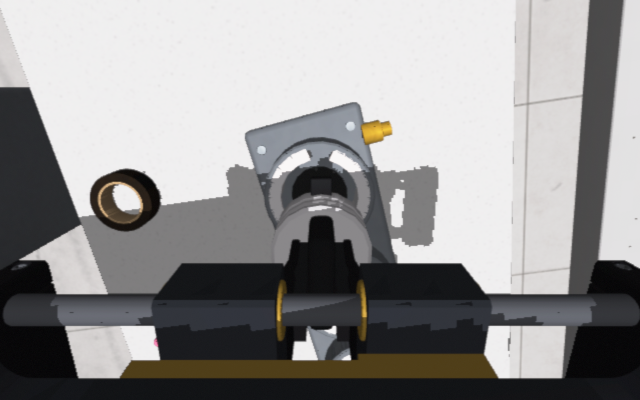

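Wrist view: the held cartridge's lug at (321,190) lines up with the port slot at (322,155). Inserting.

Request:
{"op": "carry_out", "data": {
  "moves": [
    [-0.03, 0, 0.5, 0, 0, 0],
    [0, 0, 0.5, 0, 0, 0],
    [0, 0, 0.4, 0, 0, 0],
    [0, 0, 0.3, 0, 0, 0],
    [0, 0, 0.2, 0, 0, 0],
    [0, 0, 0.05, 0, 0, 0],
    [0, 0, 0, 0, 0, 0],
    [0, 0, 0, 0, 0, 0]
  ]
}}

```text
time: 52.18
ee_pos: [0.5537, -0.0334, 0.081]
eef_rot: [0.757, 0.653, -0.0, -0.001]
ft_force: [-3.4, 0.5, -2.3]
width: 0.0114
grip_force: 40.0
```

Request:
{"op": "carry_out", "data": {
  "moves": [
    [0, 0, 0.07, 0, 0, 0],
    [0, 0, 0.07, 0, 0, 0],
    [0, 0, 0.07, 0, 0, 0],
    [0, 0, 0, 0, 0, 0],
    [0, 0, 0, 0, 0, 0]
  ]
}}

```text
time: 52.8
ee_pos: [0.5538, -0.0335, 0.073]
eef_rot: [0.757, 0.653, 0.0, -0.001]
ft_force: [-6.0, 1.5, 3.3]
width: 0.012
grip_force: 40.0
```

Request:
{"op": "carry_out", "data": {
  "moves": [
    [0, -0.02, 0.04, 0, 0, 0],
    [0, 0, 0, 0, 0, 0.4],
    [0, 0, 0, 0, 0, 0.7],
    [0, 0, 0, 0, 0, 0],
    [0, 0, 0, 0, 0, 0]
  ]
}}

```text
time: 53.42
ee_pos: [0.555, -0.0332, 0.0724]
eef_rot: [0.805, 0.593, 0.002, -0.0]
ft_force: [-0.9, 0.6, 4.9]
width: 0.0117
grip_force: 40.0
```

```bash
python3 -c "
from h import *
st();print(read_state()['torque'])"
```

```text
t 53.42 p [ 0.555  -0.0332  0.0724] x [0.296 0.955 0.003] z [ 0.003  0.002 -1.   ] F [-0.9  0.6  4.9] w 0.0117 g 40.0 q [-0.34  0.34  0.37  1.85 -0.15  0.98 -0.2 ]
[ 0.24661605  0.22475872 -0.06712455]
```

Request:
{"op": "carry_out", "data": {
  "moves": [
    [0, 0, 0.02, 0, 0, 0.4],
    [0, 0, 0, 0, 0, 0.8],
    [0, 0, 0, 0, 0, 0.8],
    [0, 0, 0, 0, 0, 0.8],
    [0, 0, 0, 0, 0, 0.8],
    [0, 0, 0, 0, 0, 0.8],
    [0, 0, 0, 0, 0, 0.8],
    [0, 0, 0, 0, 0, 0.8],
    [0, 0, 0, 0, 0, 0.8],
    [0, 0, 0, 0, 0, 0.8],
    [0, 0, 0, 0, 0, 0.5],
    [0, 0, 0, 0, 0, 0],
    [0, 0, 0, 0, 0, 0]
  ]
}}

```text
time: 55.05
ee_pos: [0.5555, -0.033, 0.0718]
eef_rot: [0.998, 0.07, 0.002, -0.001]
ft_force: [0.3, 2.6, 6.0]
width: 0.0121
grip_force: 40.0
```

```bash
python3 -c "
from h import *
st();print(read_state()['torque']);rot(6.6)"
```

```text
t 55.05 p [ 0.5555 -0.033   0.0718] x [0.99  0.139 0.004] z [ 0.004  0.002 -1.   ] F [0.3 2.6 6. ] w 0.0121 g 40.0 q [-0.51  0.37  0.58  1.85 -0.24  0.98 -1.26]
[ 0.30656298 -0.01548109  0.03348716]
full turn units [-0.01 -0.03  0.18]
```

Request:
{"op": "carry_out", "data": {
  "moves": [
    [0, 0, 0, 0, 0, 0.18],
    [0, 0, 0, 0, 0, 0],
    [0, 0, -0.05, 0, 0, 0],
    [0, 0, -0.05, 0, 0, 0],
    [0, 0, 0, 0, 0, 0]
  ]
}}

```text
time: 55.68
ee_pos: [0.5545, -0.0327, 0.0751]
eef_rot: [0.998, 0.057, 0.001, -0.001]
ft_force: [3.3, 4.0, 6.2]
width: 0.0118
grip_force: 40.0
```

Request:
{"op": "carry_out", "data": {
  "moves": [
    [0, 0, 0, 0, 0, 0],
    [0, 0, 0, 0, 0, 0],
    [0, 0, 0, 0, 0, 0],
    [0, 0, -0.6, 0, 0, 0],
    [0, 0, -0.8, 0, 0, 0],
    [0, 0, -0.8, 0, 0, 0],
    [0, 0, -0.8, 0, 0, 0],
    [0, 0, -0.5, 0, 0, 0],
    [0, 0, 0, 0, 0, 0],
    [0, 0, 0, 0, 0, 0]
  ],
  "fingers": 40
}}

```text
time: 56.92
ee_pos: [0.5529, -0.0337, 0.2131]
eef_rot: [0.998, 0.057, -0.001, -0.001]
ft_force: [0.4, 0.1, 0.0]
width: 0.0404
grip_force: 0.0
```

Run:
```python
from h import *
st(); c=cam('wrist'); save(c,'w8.png'); blobs(c,hi=.15); go(.4385,.2688,None,34)
blobs(cam('side'))
```

```text
t 56.92 p [ 0.5529 -0.0337  0.2131] x [ 0.994  0.114 -0.002] z [-0.003  0.002 -1.   ] F [0.4 0.1 0. ] w 0.0404 g 0.0 q [-0.57  0.21  0.63  1.71 -0.13  1.26 -1.37]
px [70. 89.] 1104 ctr 0.6105 0.1808 z 0.070 yaw 81.3 size 0.037 0.012
px [ 2. 86.] 74 ctr 0.6056 0.2478 z 0.047 yaw -1.8 size 0.011 0.005
px [582. 157.] 86 ctr 0.6031 -0.2682 z 0.047 yaw -10.8 size 0.007 0.016
px [621. 193.] 821 ctr 0.5555 -0.2955 z 0.095 yaw 6.2 size 0.021 0.004
px [320. 188.] 825 ctr 0.5554 -0.0331 z 0.091 yaw 7.0 size 0.046 0.011
px [573. 191.] 164 ctr 0.5701 -0.2709 z 0.047 yaw 6.5 size 0.032 0.003
px [  6. 255.] 308 ctr 0.4431 0.2658 z 0.059 yaw 32.5 size 0.018 0.004
shift units [-1.981 -7.837  0.021] turn units -3.434
px [116.  94.] 45 ctr -0.3241 0.8347 z 0.107 yaw -89.0 size 0.038 0.006
px [316. 118.] 71 ctr 0.5383 0.5815 z 0.108 yaw 57.3 size 0.025 0.004
px [285. 139.] 48 ctr 0.4022 0.4744 z 0.062 yaw -7.2 size 0.014 0.036
px [298. 153.] 54 ctr 0.4516 0.3706 z 0.068 yaw -60.8 size 0.012 0.050
px [296. 170.] 78 ctr 0.4394 0.2682 z 0.070 yaw 35.5 size 0.046 0.017
px [169. 236.] 517 ctr 0.0702 -0.0142 z 0.104 yaw 76.8 size 0.056 0.007
px [336. 221.] 123 ctr 0.5558 -0.0341 z 0.095 yaw 5.0 size 0.019 0.042
px [335. 235.] 40 ctr 0.5506 -0.0572 z 0.046 yaw -7.8 size 0.039 0.082
px [351. 287.] 106 ctr 0.5484 -0.3087 z 0.108 yaw 29.8 size 0.022 0.007
px [338. 371.] 1113 ctr 0.4939 -0.5570 z 0.052 yaw -10.5 size 0.139 0.258
```

View pics/w8.png

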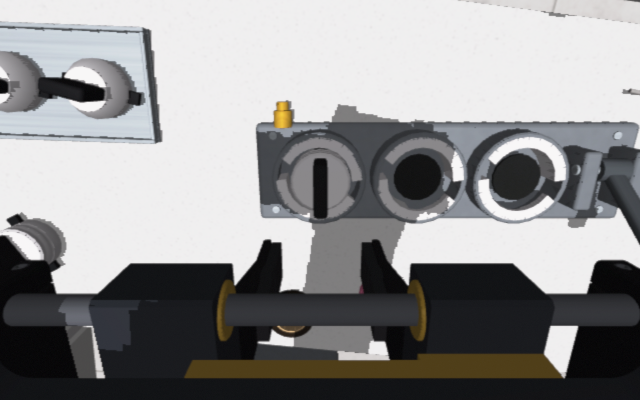

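Wrist view: the new cartridge is locked in port0, wing at (320,188), yaw 7° and height matching the locked old ones. On to the second.

Request:
{"op": "carry_out", "data": {
  "moves": [
    [-0.2, -0.8, 0, 0, 0, 0],
    [-0.2, -0.8, 0, 0, 0, 0],
    [-0.2, -0.8, 0, 0, 0, 0],
    [-0.2, -0.8, 0, 0, 0, 0],
    [-0.2, -0.8, 0, 0, 0, 0],
    [-0.2, -0.8, 0, 0, 0, 0],
    [-0.2, -0.8, 0, 0, 0, 0],
    [-0.2, -0.8, 0, 0, 0, 0],
    [-0.2, -0.8, 0, 0, 0, 0],
    [-0.18, -0.64, 0, 0, 0, 0],
    [0, 0, 0, 0, 0, -0.8],
    [0, 0, 0, 0, 0, -0.9],
    [0, 0, 0, 0, 0, -0.9],
    [0, 0, 0, 0, 0, -0.83],
    [0, 0, 0, 0, 0, 0],
    [0, 0, 0, 0, 0, 0]
  ]
}}

```text
time: 59.02
ee_pos: [0.439, 0.2688, 0.2145]
eef_rot: [0.957, 0.291, -0.001, -0.001]
ft_force: [-0.1, 0.1, 0.2]
width: 0.0399
grip_force: 0.0
```

Run:
```python
from h import *
st(); c=cam('wrist'); blobs(c,hi=.15); go(.4385,.2688,.0515,34)
```

```text
t 59.02 p [0.439  0.2688 0.2145] x [ 0.831  0.557 -0.001] z [-0.002  0.001 -1.   ] F [-0.1  0.1  0.2] w 0.0399 g 0.0 q [-0.96  0.1   0.34  1.8  -0.04  1.25 -1.58]
px [443.  16.] 1118 ctr 0.6063 0.2655 z 0.070 yaw 85.6 size 0.034 0.011
px [524.  73.] 1253 ctr 0.6099 0.1827 z 0.070 yaw 80.0 size 0.035 0.012
px [96. 86.] 764 ctr 0.4014 0.4725 z 0.063 yaw -5.5 size 0.044 0.009
px [226. 103.] 839 ctr 0.4540 0.3734 z 0.066 yaw -60.4 size 0.011 0.045
px [318. 183.] 673 ctr 0.4379 0.2702 z 0.066 yaw 33.0 size 0.045 0.011
shift units [-9.000e-03  1.000e-03  4.077e+00] turn units -0.019
```

Request:
{"op": "carry_out", "data": {
  "moves": [
    [0, 0, 0.8, 0, 0, 0],
    [0, 0, 0.8, 0, 0, 0],
    [0, 0, 0.8, 0, 0, 0],
    [0, 0, 0.8, 0, 0, 0],
    [0, 0, 0.6, 0, 0, 0.05],
    [0, 0, 0.27, 0, 0, 0],
    [0, 0, 0, 0, 0, 0]
  ]
}}

```text
time: 59.95
ee_pos: [0.4388, 0.2691, 0.0519]
eef_rot: [0.957, 0.289, -0.001, -0.001]
ft_force: [1.2, -0.2, 0.4]
width: 0.0398
grip_force: 0.0
```

Request:
{"op": "carry_out", "data": {
  "moves": [
    [0, 0, 0, 0, 0, 0],
    [0, 0, 0, 0, 0, 0],
    [0, 0, 0, 0, 0, 0],
    [0, 0, 0, 0, 0, 0],
    [0, 0, -0.4, 0, 0, 0],
    [0, 0, -0.8, 0, 0, 0],
    [0, 0, -0.8, 0, 0, 0],
    [0, 0, -0.8, 0, 0, 0],
    [0, 0, -0.6, 0, 0, 0],
    [0, 0, 0, 0, 0, -0.8],
    [0, 0, 0, 0, 0, -0.9],
    [0, 0, 0, 0, 0, -0.9],
    [0, 0, 0, 0, 0, -0.9],
    [0, 0, 0, 0, 0, -0.9],
    [0, 0, 0, 0, 0, -0.9],
    [0, 0, 0, 0, 0, -0.75],
    [0, 0, 0, 0, 0, 0]
  ],
  "fingers": 4
}}

```text
time: 62.08
ee_pos: [0.4392, 0.2687, 0.1889]
eef_rot: [0.755, 0.655, 0.0, -0.001]
ft_force: [-0.2, -0.2, -1.1]
width: 0.0118
grip_force: 40.0
```

```bash
python3 -c "
from h import *
st();go(.5649,-.1267,.17);rot(81.6)"
```

```text
t 62.08 p [0.4392 0.2687 0.1889] x [0.141 0.99  0.002] z [-0.001  0.002 -1.   ] F [-0.2 -0.2 -1.1] w 0.0118 g 40.0 q [-0.91  0.12  0.29  1.83 -0.04  1.2  -0.74]
shift units [-9.347  4.503  0.448] 
full turn units [-0.01 -0.02  0.04]
```

Request:
{"op": "carry_out", "data": {
  "moves": [
    [-0.6, 0.3, 0, 0, 0, 0],
    [-0.85, 0.4, 0, 0, 0, 0],
    [-0.85, 0.4, 0, 0, 0, 0],
    [-0.85, 0.4, 0, 0, 0, 0],
    [-0.85, 0.4, 0, 0, 0, 0],
    [-0.85, 0.4, 0, 0, 0, 0],
    [-0.85, 0.4, 0, 0, 0, 0],
    [-0.85, 0.4, 0, 0, 0, 0],
    [-0.85, 0.4, 0, 0, 0, 0],
    [-0.85, 0.45, 0, 0, 0, 0],
    [-0.65, 0.35, 0, 0, 0, 0],
    [-0.45, 0.2, 0, 0, 0, 0],
    [0, 0, 0.3, 0, 0, 0],
    [0, 0, 0, 0, 0, 0],
    [0, 0, 0, 0, 0, 0]
  ]
}}

```text
time: 63.95
ee_pos: [0.5649, -0.1252, 0.1751]
eef_rot: [0.755, 0.656, 0.0, -0.002]
ft_force: [-0.1, 1.0, -1.3]
width: 0.0117
grip_force: 40.0
```

```bash
python3 -c "
from h import *
st();go(.5649,-.1267,.082);rot(81.6)"
```

```text
t 63.95 p [ 0.5649 -0.1252  0.1751] x [0.139 0.99  0.002] z [-0.002  0.003 -1.   ] F [-0.1  1.  -1.3] w 0.0117 g 40.0 q [-0.37  0.3   0.62  1.7  -0.19  1.2   0.15]
shift units [-0.043  0.009  2.327] 
full turn units [-0.01 -0.02  0.05]
```

Request:
{"op": "carry_out", "data": {
  "moves": [
    [-0.04, 0, 0.6, 0, 0, 0.05],
    [0, 0, 0.6, 0, 0, 0],
    [0, 0, 0.5, 0, 0, 0],
    [0, 0, 0.4, 0, 0, 0],
    [0, 0, 0.2, 0, 0, 0],
    [0, 0, 0.05, 0, 0, 0],
    [0, 0, 0, 0, 0, 0],
    [0, 0, 0.07, 0, 0, 0],
    [0, 0, 0.07, 0, 0, 0],
    [0, 0, 0.08, 0, 0, 0],
    [0, 0, 0, 0, 0, 0],
    [0, 0, 0, 0, 0, 0]
  ]
}}

```text
time: 65.45
ee_pos: [0.5646, -0.1276, 0.073]
eef_rot: [0.757, 0.653, 0.0, -0.002]
ft_force: [-5.3, 3.0, 4.8]
width: 0.0118
grip_force: 40.0
```

Request:
{"op": "carry_out", "data": {
  "moves": [
    [0, -0.02, 0.04, 0, 0, 0],
    [0, 0, 0, 0, 0, 0.4],
    [0, 0, 0, 0, 0, 0.8],
    [0, 0, 0, 0, 0, 0.8],
    [0, 0, 0, 0, 0, 0.8],
    [0, 0, 0, 0, 0, 0.8],
    [0, 0, 0, 0, 0, 0.8],
    [0, 0, 0, 0, 0, 0.8],
    [0, 0, 0, 0, 0, 0.8],
    [0, 0, 0, 0, 0, 0.8],
    [0, 0, 0, 0, 0, 0.8],
    [0, 0, 0, 0, 0, 0.8],
    [0, 0, 0, 0, 0, 0.8],
    [0, 0, 0, 0, 0, 0.2],
    [0, 0, 0, 0, 0, 0],
    [0, 0, 0, 0, 0, 0]
  ]
}}

```text
time: 67.45
ee_pos: [0.5658, -0.1272, 0.0724]
eef_rot: [0.998, 0.056, 0.001, -0.001]
ft_force: [-0.3, 2.9, 7.2]
width: 0.0117
grip_force: 40.0
```

```bash
python3 -c "
from h import *
st();print(read_state()['torque']);rot(6.6)"
```

```text
t 67.45 p [ 0.5658 -0.1272  0.0724] x [0.994 0.112 0.003] z [ 0.003  0.002 -1.   ] F [-0.3  2.9  7.2] w 0.0117 g 40.0 q [-0.53  0.51  0.86  1.8  -0.44  1.04 -0.97]
[0.69997075 0.07740203 0.26742855]
full turn units [-0.02 -0.02 -0.02]
```

Request:
{"op": "carry_out", "data": {
  "moves": [
    [0, 0, -0.05, 0, 0, 0],
    [0, 0, -0.05, 0, 0, 0],
    [0, 0, 0, 0, 0, 0]
  ]
}}

```text
time: 67.82
ee_pos: [0.5651, -0.1271, 0.0756]
eef_rot: [0.998, 0.056, 0.001, -0.001]
ft_force: [2.1, 3.8, 4.7]
width: 0.0117
grip_force: 40.0
```

Request:
{"op": "carry_out", "data": {
  "moves": [
    [0, 0, 0, 0, 0, 0],
    [0, 0, 0, 0, 0, 0],
    [0, 0, 0, 0, 0, 0],
    [0, 0, -0.6, 0, 0, 0],
    [0, 0, -0.8, 0, 0, 0],
    [0, 0, -0.8, 0, 0, 0],
    [0, 0, -0.8, 0, 0, 0],
    [0, 0, -0.5, 0, 0, 0],
    [0, 0, 0, 0, 0, 0],
    [0, 0, 0, 0, 0, 0]
  ],
  "fingers": 40
}}

```text
time: 69.08
ee_pos: [0.5636, -0.1278, 0.2136]
eef_rot: [0.998, 0.056, -0.001, -0.001]
ft_force: [0.2, 0.6, -0.3]
width: 0.0398
grip_force: 0.0
```

Run:
```python
from h import *
st(); c=cam('wrist'); blobs(c,hi=.15); go(.454,.3737,None,119.5)
```

```text
t 69.08 p [ 0.5636 -0.1278  0.2136] x [ 0.994  0.111 -0.003] z [-0.003  0.002 -1.   ] F [ 0.2  0.6 -0.3] w 0.0398 g 0.0 q [-0.63  0.35  0.96  1.66 -0.29  1.29 -1.07]
px [479. 156.] 54 ctr 0.6039 -0.2692 z 0.046 yaw -17.5 size 0.006 0.016
px [536. 246.] 2041 ctr 0.5294 -0.3048 z 0.136 yaw -68.6 size 0.021 0.018
px [209. 187.] 1240 ctr 0.5561 -0.0342 z 0.090 yaw 6.4 size 0.045 0.012
px [320. 190.] 829 ctr 0.5649 -0.1278 z 0.091 yaw 6.5 size 0.046 0.011
px [472. 190.] 85 ctr 0.5701 -0.2709 z 0.046 yaw 6.5 size 0.031 0.002
shift units [ -1.329 -12.764   0.034] turn units 8.360
```

Request:
{"op": "carry_out", "data": {
  "moves": [
    [-0.1, -0.6, 0, 0, 0, 0],
    [-0.1, -0.95, 0, 0, 0, 0],
    [-0.1, -0.95, 0, 0, 0, 0],
    [-0.1, -0.95, 0, 0, 0, 0],
    [-0.1, -0.95, 0, 0, 0, 0],
    [-0.1, -0.95, 0, 0, 0, 0],
    [-0.1, -0.95, 0, 0, 0, 0],
    [-0.1, -0.95, 0, 0, 0, 0],
    [-0.1, -0.95, 0, 0, 0, 0],
    [-0.1, -0.95, 0, 0, 0, 0],
    [-0.1, -0.95, 0, 0, 0, 0],
    [-0.1, -0.95, 0, 0, 0, 0],
    [-0.1, -0.95, 0, 0, 0, 0],
    [-0.03, -0.76, 0, 0, 0, 0],
    [0, 0, 0, 0, 0, -1],
    [0, 0, 0, 0, 0, -1],
    [0, 0, 0, 0, 0, -1],
    [0, 0, 0, 0, 0, -1],
    [0, 0, 0, 0, 0, -1],
    [0, 0, 0, 0, 0, -1]
  ]
}}

```text
time: 71.62
ee_pos: [0.4542, 0.373, 0.2146]
eef_rot: [0.888, 0.459, -0.001, -0.001]
ft_force: [-0.2, 0.2, 0.7]
width: 0.0397
grip_force: 0.0
```

Request:
{"op": "carry_out", "data": {
  "moves": [
    [0, 0, 0, 0, 0, -1],
    [0, 0, 0, 0, 0, -1],
    [0, 0, 0, 0, 0, -1],
    [0, 0, 0, 0, 0, -1],
    [0, 0, 0, 0, 0, -1],
    [0, 0, 0, 0, 0, -1],
    [0, 0, 0, 0, 0, -1],
    [0, 0, 0, 0, 0, -1],
    [0, 0, 0, 0, 0, -0.14],
    [0, 0, 0, 0, 0, 0],
    [0, 0, 0, 0, 0, 0]
  ]
}}

```text
time: 73.0
ee_pos: [0.4545, 0.3733, 0.2156]
eef_rot: [0.505, 0.863, 0.0, -0.001]
ft_force: [0.7, -0.1, -0.2]
width: 0.0401
grip_force: 0.0
```

Run:
```python
from h import *
st(); c=cam('wrist'); blobs(c,hi=.15); go(.454,.3737,.0515,119.5)
```

```text
t 73.0 p [0.4545 0.3733 0.2156] x [-0.491  0.871  0.002] z [-0.001  0.002 -1.   ] F [ 0.7 -0.1 -0.2] w 0.0401 g 0.0 q [-1.13  0.27  0.44  1.61 -0.12  1.28 -0.15]
px [530.   6.] 921 ctr 0.5315 0.5764 z 0.094 yaw 26.4 size 0.026 0.003
px [322.  47.] 106 ctr 0.4007 0.4726 z 0.061 yaw -8.7 size 0.001 0.042
px [431.  77.] 373 ctr 0.4906 0.4955 z 0.063 yaw -59.2 size 0.001 0.054
px [320. 180.] 661 ctr 0.4525 0.3750 z 0.066 yaw -60.6 size 0.011 0.045
px [444. 259.] 123 ctr 0.6003 0.3643 z 0.060 yaw 66.1 size 0.010 0.003
px [571. 351.] 49 ctr 0.7142 0.3525 z 0.119 yaw -88.2 size 0.002 0.022
shift units [ 0.006 -0.005  4.106] turn units -0.011
```

Request:
{"op": "carry_out", "data": {
  "moves": [
    [0.04, 0, 0.8, 0, 0, 0],
    [0, 0, 0.8, 0, 0, 0],
    [0, 0, 0.8, 0, 0, 0],
    [0, 0, 0.8, 0, 0, 0],
    [0, 0, 0.6, 0, 0, 0],
    [0, 0, 0.3, 0, 0, 0],
    [0, 0, 0, 0, 0, 0]
  ]
}}

```text
time: 73.92
ee_pos: [0.4534, 0.3749, 0.0515]
eef_rot: [0.504, 0.864, 0.0, -0.001]
ft_force: [0.1, 0.1, 0.1]
width: 0.04
grip_force: 0.0
```

Request:
{"op": "carry_out", "data": {
  "moves": [
    [0, 0, 0, 0, 0, 0],
    [0, 0, 0, 0, 0, 0],
    [0, 0, 0, 0, 0, 0],
    [0, 0, 0, 0, 0, 0],
    [0, 0, -0.4, 0, 0, 0],
    [0, 0, -0.8, 0, 0, 0],
    [0, 0, -0.8, 0, 0, 0],
    [0, 0, -0.8, 0, 0, 0],
    [0, 0, -0.6, 0, 0, 0],
    [0, 0, 0, 0, 0, 0.9],
    [0, 0, 0, 0, 0, 0.9],
    [0, 0, 0, 0, 0, 0.9],
    [0, 0, 0, 0, 0, 0.9],
    [0, 0, 0, 0, 0, 0.9],
    [0, 0, 0, 0, 0, 0.23],
    [0, 0, 0, 0, 0, 0]
  ],
  "fingers": 4
}}

```text
time: 75.92
ee_pos: [0.4538, 0.3748, 0.1884]
eef_rot: [0.756, 0.654, 0.0, -0.001]
ft_force: [0.0, 0.3, -0.5]
width: 0.0118
grip_force: 40.0
```

```bash
python3 -c "
from h import *
st();go(.5758,-.2206,.17);rot(81.6)"
```

```text
t 75.92 p [0.4538 0.3748 0.1884] x [0.143 0.99  0.002] z [-0.001  0.002 -1.   ] F [ 0.   0.3 -0.5] w 0.0118 g 40.0 q [-1.21  0.3   0.54  1.65 -0.16  1.23 -0.78]
shift units [-14.295   5.153   0.422] 
full turn units [-0.01 -0.02  0.02]
```

Request:
{"op": "carry_out", "data": {
  "moves": [
    [-0.6, 0.25, 0, 0, 0, 0],
    [-0.9, 0.32, 0, 0, 0, 0],
    [-0.9, 0.32, 0, 0, 0, 0],
    [-0.9, 0.32, 0, 0, 0, 0],
    [-0.9, 0.32, 0, 0, 0, 0],
    [-0.9, 0.32, 0, 0, 0, 0],
    [-0.9, 0.32, 0, 0, 0, 0],
    [-0.9, 0.32, 0, 0, 0, 0],
    [-0.9, 0.32, 0, 0, 0, 0],
    [-0.9, 0.32, 0, 0, 0, 0],
    [-0.9, 0.32, 0, 0, 0, 0],
    [-0.9, 0.32, 0, 0, 0, 0],
    [-0.9, 0.32, 0, 0, 0, 0],
    [-0.9, 0.32, 0, 0, 0, 0],
    [-0.9, 0.34, 0, 0, 0, 0],
    [-0.7, 0.25, 0, 0, 0, 0],
    [-0.4, 0.15, 0.3, 0, 0, 0],
    [0, 0, 0, 0, 0, 0],
    [0, 0, 0, 0, 0, 0]
  ]
}}

```text
time: 78.3
ee_pos: [0.5743, -0.2208, 0.1749]
eef_rot: [0.757, 0.654, 0.0, -0.001]
ft_force: [-1.0, 0.6, -0.3]
width: 0.0117
grip_force: 40.0
```

```bash
python3 -c "
from h import *
st();go(.5757,-.2206,.081);rot(81.6)"
```

```text
t 78.3 p [ 0.5743 -0.2208  0.1749] x [0.145 0.989 0.002] z [-0.001  0.002 -1.   ] F [-1.   0.6 -0.3] w 0.0117 g 40.0 q [-0.34  0.45  0.83  1.6  -0.34  1.25  0.41]
shift units [0.004 0.038 2.347] 
full turn units [-0.01 -0.02  0.01]
```

Request:
{"op": "carry_out", "data": {
  "moves": [
    [0, 0.03, 0.6, 0, 0, 0],
    [0, 0, 0.6, 0, 0, 0],
    [0, 0, 0.5, 0, 0, 0],
    [0, 0, 0.4, 0, 0, 0],
    [0, 0, 0.2, 0, 0, 0],
    [0, 0, 0.05, 0, 0, 0],
    [0, 0, 0, 0, 0, 0],
    [0, 0, 0.07, 0, 0, 0],
    [0, 0, 0.07, 0, 0, 0],
    [0, 0, 0.09, 0, 0, 0],
    [0, 0, 0, 0, 0, 0],
    [0, 0, 0, 0, 0, 0]
  ]
}}

```text
time: 79.8
ee_pos: [0.5756, -0.2212, 0.0717]
eef_rot: [0.757, 0.654, 0.0, -0.001]
ft_force: [-3.8, 2.0, 5.1]
width: 0.0116
grip_force: 40.0
```

Request:
{"op": "carry_out", "data": {
  "moves": [
    [0, -0.02, 0.02, 0, 0, 0],
    [0, 0, 0, 0, 0, 0.4],
    [0, 0, 0, 0, 0, 0.8],
    [0, 0, 0, 0, 0, 0.8],
    [0, 0, 0, 0, 0, 0.8],
    [0, 0, 0, 0, 0, 0.8],
    [0, 0, 0, 0, 0, 0.8],
    [0, 0, 0, 0, 0, 0.8],
    [0, 0, 0, 0, 0, 0.8],
    [0, 0, 0, 0, 0, 0.8],
    [0, 0, 0, 0, 0, 0.8],
    [0, 0, 0, 0, 0, 0.8],
    [0, 0, 0, 0, 0, 0.8],
    [0, 0, 0, 0, 0, 0.2],
    [0, 0, 0, 0, 0, 0],
    [0, 0, 0, 0, 0, 0]
  ]
}}

```text
time: 81.8
ee_pos: [0.5764, -0.2213, 0.0717]
eef_rot: [0.998, 0.057, 0.001, -0.0]
ft_force: [-0.3, 1.7, 6.9]
width: 0.0122
grip_force: 40.0
```

```bash
python3 -c "
from h import *
st();print(read_state()['torque']);rot(6.6)"
```

```text
t 81.8 p [ 0.5764 -0.2213  0.0717] x [0.994 0.113 0.002] z [ 0.002  0.001 -1.   ] F [-0.3  1.7  6.9] w 0.0122 g 40.0 q [-0.46  0.7   1.05  1.7  -0.66  1.14 -0.68]
[ 0.20744756 -0.02059947  0.1502981 ]
full turn units [-0.   -0.02 -0.01]
```

Request:
{"op": "carry_out", "data": {
  "moves": [
    [0, 0, -0.05, 0, 0, 0],
    [0, 0, -0.05, 0, 0, 0],
    [0, 0, 0, 0, 0, 0]
  ]
}}

```text
time: 82.18
ee_pos: [0.5756, -0.2211, 0.0751]
eef_rot: [0.998, 0.056, 0.0, -0.001]
ft_force: [3.3, -0.4, 4.5]
width: 0.0115
grip_force: 40.0
```

Request:
{"op": "carry_out", "data": {
  "moves": [
    [0, 0, 0, 0, 0, 0],
    [0, 0, 0, 0, 0, 0],
    [0, 0, 0, 0, 0, 0],
    [0, 0, -0.6, 0, 0, 0],
    [0, 0, -0.8, 0, 0, 0],
    [0, 0, -0.8, 0, 0, 0],
    [0, 0, -0.8, 0, 0, 0],
    [0, 0, -0.6, 0, 0, 0],
    [0, 0, -0.5, 0, 0, 0],
    [0, 0, -0.5, 0, 0, 0],
    [0, -0.9, 0, 0, 0, 0],
    [0, -0.9, 0, 0, 0, 0],
    [0, 0, 0, 0, 0, 0],
    [0, 0, 0, 0, 0, 0]
  ],
  "fingers": 40
}}

```text
time: 83.92
ee_pos: [0.5668, -0.1501, 0.2589]
eef_rot: [0.998, 0.056, -0.001, -0.001]
ft_force: [0.6, -1.2, -0.2]
width: 0.0402
grip_force: 0.0
```

Run:
```python
from h import *
st(); c=cam('wrist'); save(c,'w9.png'); blobs(c,hi=.15); blobs(cam('side'),hi=.1); blobs(cam('scene'),hi=.1)
```

```text
t 83.92 p [ 0.5668 -0.1501  0.2589] x [ 0.994  0.112 -0.001] z [-0.001  0.002 -1.   ] F [ 0.6 -1.2 -0.2] w 0.0402 g 0.0 q [-0.74  0.47  1.26  1.58 -0.45  1.43 -0.91]
px [ 6. 93.] 167 ctr 0.6099 0.1644 z 0.056 yaw 4.2 size 0.012 0.006
px [438. 149.] 62 ctr 0.6028 -0.2691 z 0.048 yaw -9.1 size 0.007 0.017
px [483. 224.] 1311 ctr 0.5306 -0.3052 z 0.136 yaw -68.0 size 0.018 0.019
px [200. 175.] 961 ctr 0.5560 -0.0342 z 0.090 yaw 6.6 size 0.045 0.012
px [297. 177.] 676 ctr 0.5650 -0.1279 z 0.091 yaw 5.8 size 0.046 0.012
px [395. 175.] 829 ctr 0.5775 -0.2211 z 0.091 yaw 6.2 size 0.045 0.011
px [435. 177.] 115 ctr 0.5733 -0.2714 z 0.049 yaw 6.2 size 0.037 0.002
px [628. 231.] 838 ctr 0.5423 -0.4980 z 0.048 yaw 1.7 size 0.014 0.087
px [315. 119.] 73 ctr 0.5369 0.5773 z 0.098 yaw 43.0 size 0.022 0.005
px [285. 139.] 49 ctr 0.4018 0.4715 z 0.064 yaw -13.7 size 0.017 0.037
px [169. 237.] 494 ctr 0.0162 -0.0428 z 0.096 yaw 22.3 size 0.144 0.065
px [336. 221.] 116 ctr 0.5551 -0.0330 z 0.092 yaw 4.2 size 0.045 0.019
px [342. 242.] 135 ctr 0.5652 -0.1281 z 0.093 yaw 7.7 size 0.044 0.017
px [349. 264.] 149 ctr 0.5766 -0.2228 z 0.093 yaw 8.1 size 0.043 0.015
px [353. 287.] 112 ctr 0.5575 -0.3071 z 0.098 yaw 51.5 size 0.020 0.017
px [337. 371.] 1115 ctr 0.4942 -0.5550 z 0.051 yaw -10.2 size 0.139 0.261
px [269. 113.] 98 ctr 0.5300 0.5823 z 0.098 yaw 40.6 size 0.026 0.006
px [247. 142.] 43 ctr 0.3977 0.4745 z 0.059 yaw -6.0 size 0.012 0.039
px [394. 265.] 123 ctr 0.5744 -0.2208 z 0.093 yaw 6.3 size 0.047 0.013
px [173. 297.] 628 ctr 0.0022 -0.0402 z 0.095 yaw 2.5 size 0.146 0.073
px [409. 290.] 61 ctr 0.5531 -0.3068 z 0.099 yaw 8.4 size 0.013 0.005
px [456. 374.] 755 ctr 0.5342 -0.5667 z 0.051 yaw -35.6 size 0.152 0.174
```

View pics/w9.png

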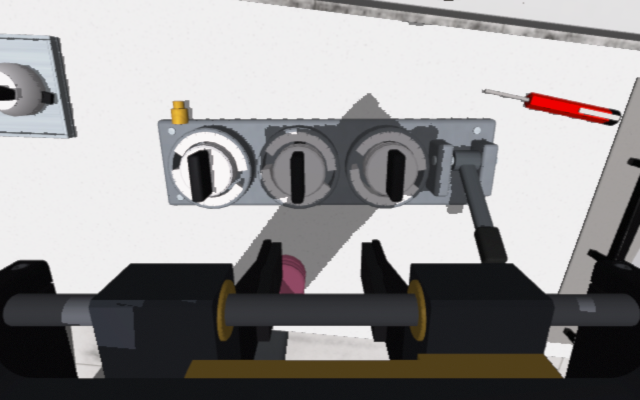

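Wrist view: three new cartridges locked, wings at (200,175), (297,177) and (395,175), all at about 6° yaw and locked height. The lever is still up at (485,235). Now bringing it down.

Request:
{"op": "carry_out", "data": {
  "moves": [
    [-0.2, 0.75, 0, 0, 0, 0],
    [-0.2, 0.75, 0, 0, 0, 0],
    [-0.2, 0.75, 0, 0, 0, 0],
    [-0.2, 0.75, 0, 0, 0, 0],
    [-0.21, 0.75, 0, 0, 0, 0],
    [0, 0, 0, 0, 0, 0],
    [0, 0, 0, 0, 0, 0]
  ]
}}

```text
time: 84.95
ee_pos: [0.5436, -0.3035, 0.2583]
eef_rot: [0.998, 0.056, -0.001, -0.001]
ft_force: [-1.1, 0.1, 0.5]
width: 0.0404
grip_force: 0.0
```

```bash
python3 -c "
from h import *
st();go(.5433,-.3042,.1272)"
```

```text
t 84.95 p [ 0.5436 -0.3035  0.2583] x [ 0.994  0.112 -0.001] z [-0.001  0.002 -1.   ] F [-1.1  0.1  0.5] w 0.0404 g 0.0 q [-0.37  0.54  1.17  1.48 -0.5   1.45 -0.65]
shift units [-0.005  0.025  3.278]
```

Request:
{"op": "carry_out", "data": {
  "moves": [
    [0, 0.02, 0.8, 0, 0, 0],
    [0, 0, 0.8, 0, 0, 0],
    [0, 0, 0.8, 0, 0, 0],
    [0, 0, 0.6, 0, 0, 0],
    [0, 0, 0.28, 0, 0, 0],
    [0, 0, 0, 0, 0, 0]
  ]
}}

```text
time: 85.7
ee_pos: [0.5437, -0.3032, 0.1271]
eef_rot: [0.998, 0.057, -0.001, -0.001]
ft_force: [-0.7, -0.3, 0.2]
width: 0.0398
grip_force: 0.0
```

Request:
{"op": "carry_out", "data": {
  "moves": [
    [0, 0, 0, 0, 0, 0],
    [0, 0, 0, 0, 0, 0],
    [0, 0, 0, 0, 0, 0],
    [0, 0, 0, 0, 0, 0],
    [-0.05, 0, 0.04, 0, 0, 0],
    [-0.15, 0, 0.14, 0, 0, 0],
    [-0.15, 0, 0.14, 0, 0, 0],
    [-0.13, 0, 0.16, 0, 0, 0],
    [-0.13, 0, 0.16, 0, 0, 0],
    [-0.11, 0, 0.18, 0, 0, 0],
    [-0.1, 0, 0.18, 0, 0, 0],
    [-0.08, 0, 0.19, 0, 0, 0],
    [-0.07, 0, 0.19, 0, 0, 0],
    [-0.05, 0, 0.2, 0, 0, 0],
    [-0.04, 0, 0.2, 0, 0, 0],
    [-0.02, 0, 0.21, 0, 0, 0],
    [-0.01, 0, 0.2, 0, 0, 0],
    [0, 0, 0.04, 0, 0, 0],
    [0, 0, 0, 0, 0, 0]
  ],
  "fingers": 10,
  "force": 20
}}

```text
time: 88.08
ee_pos: [0.5016, -0.3089, 0.04]
eef_rot: [0.998, 0.057, 0.001, -0.001]
ft_force: [0.4, 4.7, 25.3]
width: 0.0203
grip_force: 20.0
```

The lever is on its bottom stop. Releasing and checking.

Request:
{"op": "carry_out", "data": {
  "moves": [
    [0, 0, -0.05, 0, 0, 0],
    [0, 0, 0, 0, 0, 0],
    [0, 0, 0, 0, 0, 0],
    [0, 0, 0, 0, 0, 0],
    [0, 0, -0.6, 0, 0, 0],
    [0, 0, -0.8, 0, 0, 0],
    [0, 0, -0.8, 0, 0, 0],
    [0, 0, -0.8, 0, 0, 0],
    [0, 0, -0.8, 0, 0, 0],
    [0, 0, -0.8, 0, 0, 0],
    [0, 0, -0.8, 0, 0, 0],
    [-0.6, 0, 0, 0, 0, 0],
    [-0.6, 0, 0, 0, 0, 0],
    [0, 0, 0, 0, 0, 0],
    [0, 0, 0, 0, 0, 0]
  ],
  "fingers": 45
}}

```text
time: 89.95
ee_pos: [0.4534, -0.3139, 0.2561]
eef_rot: [0.998, 0.057, -0.0, -0.001]
ft_force: [0.5, 1.0, -0.1]
width: 0.045
grip_force: 0.0
```

Run:
```python
from h import *
st(); c=cam('wrist'); save(c,'w10.png'); blobs(c,hi=.16,amin=200); blobs(cam('side'),hi=.1)
s=cam('side');save(s,'s9.png',(255,110,415,350),2.4)
```

```text
t 89.95 p [ 0.4534 -0.3139  0.2561] x [ 0.994  0.113 -0.001] z [-0.001  0.002 -1.   ] F [ 0.5  1.  -0.1] w 0.045 g 0.0 q [-0.51  0.34  1.28  1.67 -0.34  1.38 -0.63]
px [14. 30.] 1535 ctr 0.5536 -0.0398 z 0.089 yaw 4.2 size 0.008 0.043
px [119.  28.] 1662 ctr 0.5632 -0.1294 z 0.090 yaw 6.7 size 0.043 0.012
px [230.  27.] 1100 ctr 0.5745 -0.2229 z 0.090 yaw 6.4 size 0.041 0.012
px [540. 148.] 6859 ctr 0.4926 -0.5642 z 0.048 yaw 12.8 size 0.257 0.147
px [631. 134.] 573 ctr 0.5322 -0.6219 z 0.047 yaw 3.6 size 0.061 0.010
px [322. 131.] 636 ctr 0.4950 -0.3107 z 0.050 yaw 6.5 size 0.033 0.018
px [169. 237.] 491 ctr 0.0205 -0.0374 z 0.095 yaw 29.2 size 0.147 0.077
px [336. 221.] 115 ctr 0.5560 -0.0355 z 0.094 yaw 5.6 size 0.044 0.015
px [342. 242.] 127 ctr 0.5638 -0.1294 z 0.094 yaw 7.1 size 0.044 0.021
px [350. 265.] 135 ctr 0.5767 -0.2208 z 0.095 yaw 9.0 size 0.044 0.020
px [325. 297.] 87 ctr 0.5002 -0.3079 z 0.053 yaw 2.3 size 0.047 0.026
px [338. 371.] 1124 ctr 0.4939 -0.5568 z 0.051 yaw -10.2 size 0.140 0.258
```

View pics/s9.png

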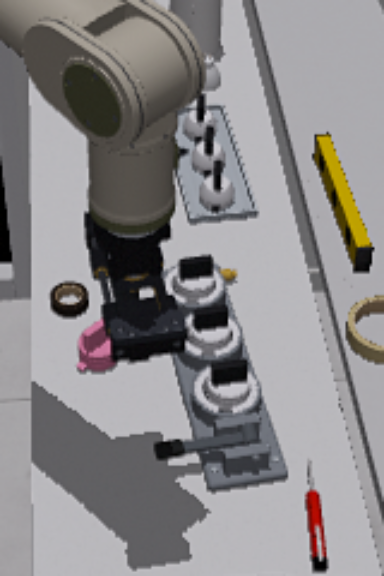

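Side view: three old cartridges stand upright in the tray at (200,120), (208,152) and (217,190). Three new ones sit in the ports, the lever paddle is down at (168,449) as it was at the start, and the bystanders are in place.

```bash
python3 -c "
from h import *
print(r.close_job())"
```

```text
the job is handed in; nothing more can be done
None
```

The job is handed in with no verdict returned: the last pictures show all three old cartridges upright in the tray, all three new ones locked in the ports with wings square, and the lever fully down, with everything else where it was.

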